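# Complete a boxed tableware set: cups below the flap, plates on top

## Robot

A 6-joint arm with a two-finger parallel gripper is mounted at the origin on the work surface. World frame = base frame: x ahead of the robot, y to its left, z up, the work surface at z = 0. Lengths are in m, angles in degrees, forces in N, time in s.
With the tool pointing down it reaches from about 0.35 to 0.775 m from the base axis. Payload 7.3 kg.
Tool frame: the origin (TCP) lies on the centre line of the jaws, within the pads' length; the fingertips stand 17 mm ahead of it and the grasp point (between the pads) lies 2 mm behind it; z points along the fingers, x is the direction in which the jaws open and shut, and the axes are right-handed (so a half turn about z gives the same grasp; the last joint's range is limited). The gripper opens to 92 mm and grips with 3 to 60 N. Pads are 19 mm wide; open, the fingers measure 130 mm over their backs; the gripper's body (75 mm by 190 mm) begins 47 mm behind the grasp point.
Start: joints at [-84.626, 19.595, 87.324, -0, 73.075, -8.365], TCP at [0.125, -0.51, 0.244] pointing down, gripper open.
Joint ranges: [-145.02, 145.02], [-44.19, 115.74], [2.07, 154.8], [-57.11, 237.11], [16.16, 152.29], [-177.93, 177.93]. Speed limits (degrees/s): [147.25, 147.25, 180, 180, 180, 180].

## Interface

Orientations are given as [roll, pitch, yaw] about the fixed x, y, z axes, in that order (R = Rz(yaw) Ry(pitch) Rx(roll)).
In Python, from workcell import manip gives the robot as it stands. The module is installed in compiled form; this text tells all that it offers.
- The arm moves only by the shell command python3 -m handwheel 'ROWS' [OPENING] [FORCE]. ROWS is JSON, a list of rows, each a list of 6 numbers: the shift along the tool's x, y, z in cm, then the turn, a rotation vector about the tool's x, y, z in rad. In form: [[x, y, z, wx, wy, wz], ...]. A call has exactly 8 rows; each row is the pose to reach, as a shift and turn from the pose commanded when the call began, along the tool's axes at that moment; what a row does not reach only later rows make up. A row lasts 1/12 s, in which the tool goes at most 41.7 mm and 7.16 degrees, less where a joint would pass 70% of its speed; a pose out of reach is approached as far as the arm can. A call with a gripper value outside its range is refused whole. OPENING is the opening, from 0 (shut) to 1 (fully open), set as the call begins (- or left out, the last holds). The fingers move at their own pace and stop on an object; FORCE is the grip in N (left out, the last holds). Time passes only in rows, so rows that repeat a pose let the fingers close, or fill a call up. It gives the time, the measured TCP pose, the force and the opening at its end, in the units of the state.
- manip.observe(): the state, without advancing time (a new reading comes with each control period).
- manip.grab_frame(name): name is "side" or "top" or "wrist"; returns (picture, depth): 420x560x3 uint8, red, green, blue; 420x560 float32, m along the optical axis (not along the pixel's ray), 0 where there is no reading.
- manip.camera_params(name): a dict with "mtx" (3x3 intrinsics, pixels), "rvec" (rotation vector, rad) and "tvec" (3), from world to camera coordinates, as OpenCV has them. Camera axes: x right, y down, z forward; pixel columns grow to the right and rows downward; lengths in m; the calibration is good to about 2 mm. A picture is of the moment at which its call begins: read the wrist's pose just before it. camera_params takes no time and is no camera call; for the wrist camera it gives the pose at the moment of the call.
- manip.job_done(): hands the job in, once; it reports no verdict.
The state is a dict: "t": time; "joints": joint angles; "dq": joint speeds; "joint_efforts": joint torques, N m; "ee_pos": TCP position; "tool_rot": TCP orientation; "contact_force": force on the tool from outside, world axes, zero at the start; "ft_torque": the same for the moment, N m; "width": finger opening in m.
Only numpy, scipy, OpenCV 4.12 (cv2) and the standard library are available. Lean on these libraries where they do the work, as an engineer would, in place of code of your own. Each camera call takes 0.05 s, during which the arm holds its last target. There are 200 camera calls.

## Task

Complete the set in the white crate: lift its flap right up, put a spare cup from the table, mouth down like the others, into every empty pocket, and swing the flap fully shut again. Then lay the rectangular slab plate or plates from the table flat on the shut flap, one beside the other and well on it. Leave the cups that are already packed in their pockets, leftover spare cups standing, and the small bowl and the jar where they are.

Things in the scene. Friction and masses are not known exactly. Their poses are not given: they have to be found in the camera images.
- crate: White crate, fixed; origin on the table under the middle of its pockets, x away from the robot. Floor 8 mm. Pockets 64 x 64 mm, 26 mm deep, in two rows (x -35, +35 mm) of three (y -102, 0, 102); ribs and end walls 34 mm high, ends at y +-145. Only the front and back walls rise to 96 mm (outer faces x -85, +95; inner +-67): close the fingers along y round a seated cup.
- flap (a joint): Navy tier flap, 180 x 290 x 8 mm, over the pockets: 0 shut and level, grows as its robot-side edge is lifted, limit 1.85 rad (past upright, leaning away; its edge then 0.28 m above the table). Stiff: stays at any angle (0.3 N m, flap 0.22 kg). Hinge line along crate y at x 95, z 96.5 mm of the crate, level with the flap's underside. Starts shut or slightly ajar.
- flap_tab (a point): Grip point of the pull tab, a tongue 16 mm wide (crate y), 12 mm thick, sticking out 51 mm from the middle of the flap's robot-side edge. The point is 210 mm from the hinge line, 30 mm out from the edge, 4 mm above the flap's underside. Nothing is beside or below the tab: pinch it from above across its width and the flap pivots in the fingers.
- flap_top (a point): Centre of the flap's upper face (90 mm from the hinge), x away from the robot and z out of the face, so up when shut; when shut it is 104.5 mm above the table.
- cell0 (a point): Where the centre of a cup seated in pocket 0 of the crate lies (39 mm above the pocket's floor, 47 mm above the table); robot-side row, crate y = -102 mm.
- cell1 (a point): Where the centre of a cup seated in pocket 1 of the crate lies (39 mm above the pocket's floor, 47 mm above the table); robot-side row, crate y = 0 mm.
- cell2 (a point): Where the centre of a cup seated in pocket 2 of the crate lies (39 mm above the pocket's floor, 47 mm above the table); robot-side row, crate y = 102 mm.
- cell3 (a point): Where the centre of a cup seated in pocket 3 of the crate lies (39 mm above the pocket's floor, 47 mm above the table); far row, crate y = -102 mm.
- cell4 (a point): Where the centre of a cup seated in pocket 4 of the crate lies (39 mm above the pocket's floor, 47 mm above the table); far row, crate y = 0 mm.
- cell5 (a point): Where the centre of a cup seated in pocket 5 of the crate lies (39 mm above the pocket's floor, 47 mm above the table); far row, crate y = 102 mm.
- packed0_mid (a point): Centre (half-way up) of a cup that is already packed, standing in pocket 0 at the start; None if there is no such cup, so that the pocket is empty. Same cup as the spares; leave it there.
- packed1_mid (a point): Centre (half-way up) of a cup that is already packed, standing in pocket 1 at the start; None if there is no such cup, so that the pocket is empty. Same cup as the spares; leave it there.
- packed2_mid (a point): Centre (half-way up) of a cup that is already packed, standing in pocket 2 at the start; None if there is no such cup, so that the pocket is empty. Same cup as the spares; leave it there.
- packed3_mid (a point): Centre (half-way up) of a cup that is already packed, standing in pocket 3 at the start; None if there is no such cup, so that the pocket is empty. Same cup as the spares; leave it there.
- packed4_mid (a point): Centre (half-way up) of a cup that is already packed, standing in pocket 4 at the start; None if there is no such cup, so that the pocket is empty. Same cup as the spares; leave it there.
- packed5_mid (a point): Centre (half-way up) of a cup that is already packed, standing in pocket 5 at the start; None if there is no such cup, so that the pocket is empty. Same cup as the spares; leave it there.
- spare0_mid (a point): Centre (half-way up, 39 mm) of a spare cup: mustard-glazed ribbed cup without a handle, mouth down on the table left or right of the crate; straight-sided, 56 mm across, 78 mm tall, closed on top, z up, about 0.18 kg.
- spare1_mid (a point): Centre (half-way up, 39 mm) of a spare cup: mustard-glazed ribbed cup without a handle, mouth down on the table left or right of the crate; straight-sided, 56 mm across, 78 mm tall, closed on top, z up, about 0.18 kg.
- spare2_mid (a point): Centre (half-way up, 39 mm) of a spare cup: mustard-glazed ribbed cup without a handle, mouth down on the table left or right of the crate; straight-sided, 56 mm across, 78 mm tall, closed on top, z up, about 0.18 kg.
- spare3_mid (a point): Centre (half-way up, 39 mm) of a spare cup: mustard-glazed ribbed cup without a handle, mouth down on the table left or right of the crate; straight-sided, 56 mm across, 78 mm tall, closed on top, z up, about 0.18 kg.
- plate0_mid (a point): Centre (half-way up) of a white rectangular slab plate 120 (x) by 60 (y) by 9 mm, 0.15 kg, flat on the table to the right of the crate; None if absent (one or two are there).
- plate1_mid (a point): Centre (half-way up) of a white rectangular slab plate 120 (x) by 60 (y) by 9 mm, 0.15 kg, flat on the table to the left of the crate; None if absent (one or two are there).
- bowl_mid (a point): Centre of a small white bowl standing upside down, 72 mm across, 42 mm high, beyond a plate, beside the crate; not part of the job.
- jar_mid (a point): Centre of a squat terracotta jar, 68 mm across, 54 mm high, standing beyond a plate, beside the crate; not part of the job. (Other crockery, bins and boxes stand along the far edge, x above 0.75 m, and the sides, |y| above 0.6 m.)
There are look-alikes about, which are no part of the job. Leave any black or blue look-alike of the part that bears plate1_mid alone. What is shaped like the part that bears spare0_mid but blue is not meant.

How it is judged (in metres and radians):
On the way, in this order (a step that is already met when the one before it is completed fails the run):
1. the flap is lifted right up (beyond 1.2 rad) (value of joint flap above 1.2 rad), for 0.2 s.
2. a cup stands mouth down in each of the six pockets (((distance between packed0_mid and cell0 below 0.012 m and angle between packed0_mid's own z axis and vertical below 0.15 rad) or (distance between packed1_mid and cell0 below 0.012 m and angle between packed1_mid's own z axis and vertical below 0.15 rad) or (distance between packed2_mid and cell0 below 0.012 m and angle between packed2_mid's own z axis and vertical below 0.15 rad) or (distance between packed3_mid and cell0 below 0.012 m and angle between packed3_mid's own z axis and vertical below 0.15 rad) or (distance between packed4_mid and cell0 below 0.012 m and angle between packed4_mid's own z axis and vertical below 0.15 rad) or (distance between packed5_mid and cell0 below 0.012 m and angle between packed5_mid's own z axis and vertical below 0.15 rad) or (distance between spare0_mid and cell0 below 0.012 m and angle between spare0_mid's own z axis and vertical below 0.15 rad) or (distance between spare1_mid and cell0 below 0.012 m and angle between spare1_mid's own z axis and vertical below 0.15 rad) or (distance between spare2_mid and cell0 below 0.012 m and angle between spare2_mid's own z axis and vertical below 0.15 rad) or (distance between spare3_mid and cell0 below 0.012 m and angle between spare3_mid's own z axis and vertical below 0.15 rad)) and ((distance between packed0_mid and cell1 below 0.012 m and angle between packed0_mid's own z axis and vertical below 0.15 rad) or (distance between packed1_mid and cell1 below 0.012 m and angle between packed1_mid's own z axis and vertical below 0.15 rad) or (distance between packed2_mid and cell1 below 0.012 m and angle between packed2_mid's own z axis and vertical below 0.15 rad) or (distance between packed3_mid and cell1 below 0.012 m and angle between packed3_mid's own z axis and vertical below 0.15 rad) or (distance between packed4_mid and cell1 below 0.012 m and angle between packed4_mid's own z axis and vertical below 0.15 rad) or (distance between packed5_mid and cell1 below 0.012 m and angle between packed5_mid's own z axis and vertical below 0.15 rad) or (distance between spare0_mid and cell1 below 0.012 m and angle between spare0_mid's own z axis and vertical below 0.15 rad) or (distance between spare1_mid and cell1 below 0.012 m and angle between spare1_mid's own z axis and vertical below 0.15 rad) or (distance between spare2_mid and cell1 below 0.012 m and angle between spare2_mid's own z axis and vertical below 0.15 rad) or (distance between spare3_mid and cell1 below 0.012 m and angle between spare3_mid's own z axis and vertical below 0.15 rad)) and ((distance between packed0_mid and cell2 below 0.012 m and angle between packed0_mid's own z axis and vertical below 0.15 rad) or (distance between packed1_mid and cell2 below 0.012 m and angle between packed1_mid's own z axis and vertical below 0.15 rad) or (distance between packed2_mid and cell2 below 0.012 m and angle between packed2_mid's own z axis and vertical below 0.15 rad) or (distance between packed3_mid and cell2 below 0.012 m and angle between packed3_mid's own z axis and vertical below 0.15 rad) or (distance between packed4_mid and cell2 below 0.012 m and angle between packed4_mid's own z axis and vertical below 0.15 rad) or (distance between packed5_mid and cell2 below 0.012 m and angle between packed5_mid's own z axis and vertical below 0.15 rad) or (distance between spare0_mid and cell2 below 0.012 m and angle between spare0_mid's own z axis and vertical below 0.15 rad) or (distance between spare1_mid and cell2 below 0.012 m and angle between spare1_mid's own z axis and vertical below 0.15 rad) or (distance between spare2_mid and cell2 below 0.012 m and angle between spare2_mid's own z axis and vertical below 0.15 rad) or (distance between spare3_mid and cell2 below 0.012 m and angle between spare3_mid's own z axis and vertical below 0.15 rad)) and ((distance between packed0_mid and cell3 below 0.012 m and angle between packed0_mid's own z axis and vertical below 0.15 rad) or (distance between packed1_mid and cell3 below 0.012 m and angle between packed1_mid's own z axis and vertical below 0.15 rad) or (distance between packed2_mid and cell3 below 0.012 m and angle between packed2_mid's own z axis and vertical below 0.15 rad) or (distance between packed3_mid and cell3 below 0.012 m and angle between packed3_mid's own z axis and vertical below 0.15 rad) or (distance between packed4_mid and cell3 below 0.012 m and angle between packed4_mid's own z axis and vertical below 0.15 rad) or (distance between packed5_mid and cell3 below 0.012 m and angle between packed5_mid's own z axis and vertical below 0.15 rad) or (distance between spare0_mid and cell3 below 0.012 m and angle between spare0_mid's own z axis and vertical below 0.15 rad) or (distance between spare1_mid and cell3 below 0.012 m and angle between spare1_mid's own z axis and vertical below 0.15 rad) or (distance between spare2_mid and cell3 below 0.012 m and angle between spare2_mid's own z axis and vertical below 0.15 rad) or (distance between spare3_mid and cell3 below 0.012 m and angle between spare3_mid's own z axis and vertical below 0.15 rad)) and ((distance between packed0_mid and cell4 below 0.012 m and angle between packed0_mid's own z axis and vertical below 0.15 rad) or (distance between packed1_mid and cell4 below 0.012 m and angle between packed1_mid's own z axis and vertical below 0.15 rad) or (distance between packed2_mid and cell4 below 0.012 m and angle between packed2_mid's own z axis and vertical below 0.15 rad) or (distance between packed3_mid and cell4 below 0.012 m and angle between packed3_mid's own z axis and vertical below 0.15 rad) or (distance between packed4_mid and cell4 below 0.012 m and angle between packed4_mid's own z axis and vertical below 0.15 rad) or (distance between packed5_mid and cell4 below 0.012 m and angle between packed5_mid's own z axis and vertical below 0.15 rad) or (distance between spare0_mid and cell4 below 0.012 m and angle between spare0_mid's own z axis and vertical below 0.15 rad) or (distance between spare1_mid and cell4 below 0.012 m and angle between spare1_mid's own z axis and vertical below 0.15 rad) or (distance between spare2_mid and cell4 below 0.012 m and angle between spare2_mid's own z axis and vertical below 0.15 rad) or (distance between spare3_mid and cell4 below 0.012 m and angle between spare3_mid's own z axis and vertical below 0.15 rad)) and ((distance between packed0_mid and cell5 below 0.012 m and angle between packed0_mid's own z axis and vertical below 0.15 rad) or (distance between packed1_mid and cell5 below 0.012 m and angle between packed1_mid's own z axis and vertical below 0.15 rad) or (distance between packed2_mid and cell5 below 0.012 m and angle between packed2_mid's own z axis and vertical below 0.15 rad) or (distance between packed3_mid and cell5 below 0.012 m and angle between packed3_mid's own z axis and vertical below 0.15 rad) or (distance between packed4_mid and cell5 below 0.012 m and angle between packed4_mid's own z axis and vertical below 0.15 rad) or (distance between packed5_mid and cell5 below 0.012 m and angle between packed5_mid's own z axis and vertical below 0.15 rad) or (distance between spare0_mid and cell5 below 0.012 m and angle between spare0_mid's own z axis and vertical below 0.15 rad) or (distance between spare1_mid and cell5 below 0.012 m and angle between spare1_mid's own z axis and vertical below 0.15 rad) or (distance between spare2_mid and cell5 below 0.012 m and angle between spare2_mid's own z axis and vertical below 0.15 rad) or (distance between spare3_mid and cell5 below 0.012 m and angle between spare3_mid's own z axis and vertical below 0.15 rad))), for 0.2 s.
3. the flap is shut again (below 0.06 rad) (value of joint flap below 0.06 rad), for 0.2 s.
At the end, for the whole second after the job is handed in: A cup sits mouth down in all six pockets (centre within 12 mm of its seated place, tilt under 0.15 rad); flap shut (under 0.06 rad) and still; each plate flat on the flap itself, centre within 60 mm (crate x) and 125 mm (crate y) of the flap's centre; all spare cups upright (all of step 2 and value of joint flap below 0.06 rad and x of plate0_mid in the frame of flap_top between -0.06 and 0.06 m and y of plate0_mid in the frame of flap_top between -0.125 and 0.125 m and z of plate0_mid in the frame of flap_top between 0 and 0.009 m and angle between each of plate0_mid, plate1_mid's own z axis and vertical below 0.08 rad and x of plate1_mid in the frame of flap_top between -0.06 and 0.06 m and y of plate1_mid in the frame of flap_top between -0.125 and 0.125 m and z of plate1_mid in the frame of flap_top between 0 and 0.009 m and angle between each of spare0_mid, spare1_mid, spare2_mid, spare3_mid's own z axis and vertical below 0.15 rad and velocity of joint flap below 0.05 rad/s); the robot touches nothing.
It fails at once if a cup that was already packed is taken out or moved more than 40 mm (distance of any of packed0_mid, packed1_mid, packed2_mid, packed3_mid, packed4_mid, packed5_mid from where it was at the start of the episode above 0.04 m).
It fails at once if the bowl or the jar is moved more than 60 mm (distance of any of bowl_mid, jar_mid from where it was at the start of the episode above 0.06 m).
Of packed0, packed1, packed2, packed3, packed4, packed5 only 2 to 4 are there at a start; the rules pass over those that are not, and their reading is None.
Of plate0, plate1 only 1 to 2 are there at a start; the rules pass over those that are not, and their reading is None.
At some moment in a run one of spare0, spare1, spare2, spare3, plate0, plate1 may be knocked a few centimetres aside while the robot is not near it.
It also fails if it takes over 210 s, if anything falls off the work surface, if the arm or the gripper's body presses on something with over 40 N, if the wrist force passes 120 N, or if a joint passes its speed limit or range.

## Working session

There is one attempt and no reset: what is moved stays moved. The work goes in short steps, Python scripts to look and compute and a shell command to move; the robot and the scene stay as the last step left them, time stands still between calls to the robot, and variables do not carry over. Pictures are saved under pics/ and viewed, about 12 in all and at most 16, crops included, and the job is handed in when it is done.

```bash
mkdir -p pics; cat > h.py <<'E'
import numpy as np, cv2
from workcell import manip
def cam(n):
    p=manip.camera_params(n); R=cv2.Rodrigues(np.array(p["rvec"],float))[0]
    return np.array(p["mtx"],float),R,np.array(p["tvec"],float).ravel()
def cloud(n):
    K,R,t=cam(n); im,d=manip.grab_frame(n)
    v,u=np.mgrid[:420,:560]
    c=np.stack([(u-K[0,2])/K[0,0]*d,(v-K[1,2])/K[1,1]*d,d],-1)
    P=(c-t)@R; P[d==0]=np.nan
    return im,d,P
def ray(n,u,v,z):
    K,R,t=cam(n); r=R.T@np.linalg.inv(K)@[u,v,1]; o=-R.T@t
    return o+r*(z-o[2])/r[2]
def save(n,im): cv2.imwrite("pics/"+n,im[...,::-1])
E
python3 - <<'E'
from h import *
for n in("top","side"):
    im,d,P=cloud(n); save(n+"0.png",im); np.savez("/tmp/"+n,im=im,P=P)
    K,R,t=cam(n); print(n,-R.T@t,K[0,0])
print(manip.observe())
E
```

```text
top [0.20692304 0.00452991 1.48969961] 496.6150671239594
side [0.0513266  0.79558256 0.9960197 ] 429.3346447428737
{'t': 0.1, 'joints': array([-8.46259419e+01,  1.96327426e+01,  8.73718218e+01,  2.16515406e-04,
        7.30737024e+01, -8.36364133e+00]), 'dq': array([-0.04343927, -0.0016398 , -0.1493688 , -0.02676596, -0.08862901,
        0.00674377]), 'joint_efforts': array([ 2.56680767e-03, -4.32004738e+01, -2.44695085e+01,  7.21257878e-02,
        5.25618391e-02, -4.94623760e-05]), 'ee_pos': array([ 0.12468031, -0.50963527,  0.24311134]), 'tool_rot': array([-1.79988411e+02,  7.74043517e-02, -7.62623560e+01]), 'contact_force': array([-0.44621958,  0.44819977, -1.05168036]), 'ft_torque': array([ 0.02174214,  0.00303633, -0.01665195]), 'width': 0.09202568443996496}
```

View pics/top0.png

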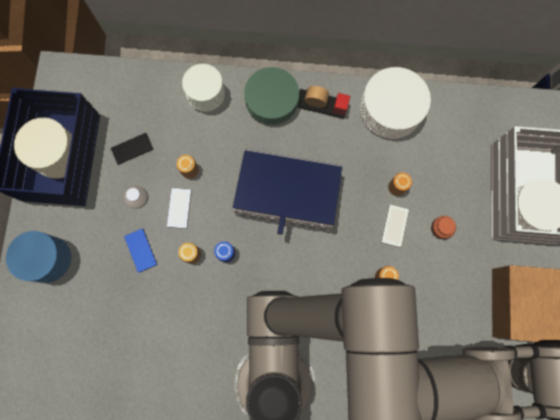

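View pics/side0.png

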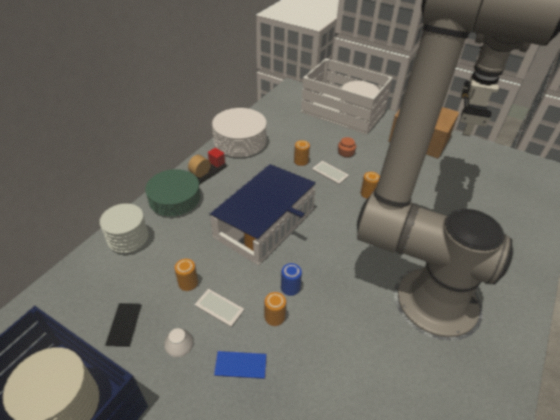

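The top view shows four mustard cups at (187,164), (189,252), (401,182) and (388,275). The cup look-alike is blue, at (225,251). White plates are at (179,208) and (395,225), with look-alike slabs in black (132,148) and blue (140,250). The bowl is at (135,197), the jar at (444,227), the navy flap around (288,188) and its tab at (282,226). I choose the four mustard cups and the two white plates.

```bash
python3 - <<'E'
from h import *
D=np.load("/tmp/top.npz"); im,P=D["im"],D["P"]
hsv=cv2.cvtColor(im,cv2.COLOR_RGB2HSV)
def comps(m,name,amin=60):
    n,l,s,c=cv2.connectedComponentsWithStats(m.astype(np.uint8))
    for i in range(1,n):
        if s[i,4]<amin: continue
        k=l==i; p=P[k]; p=p[np.isfinite(p[:,0])]
        zt=np.percentile(p[:,2],95); q=p[p[:,2]>zt-0.012]
        r=cv2.minAreaRect((q[:,:2]*1000).astype(np.float32))
        (cx,cy),rad=cv2.minEnclosingCircle((q[:,:2]*1000).astype(np.float32))
        print(name,c[i].round(),s[i,4],"ztop %.3f"%zt,"rect",np.round(r[0],0),np.round(r[1],0),round(r[2],1),"circ",round(cx),round(cy),round(rad))
H,S,V=hsv[...,0],hsv[...,1],hsv[...,2]
comps((H>8)&(H<28)&(S>130)&(V>100),"orange")
comps((H<8)&(S>130)&(V>80),"red")
X=P
comps((S<60)&(V>170)&(X[...,2]<0.06)&(X[...,0]<0.75)&(abs(X[...,1])<.6),"white")
comps((H>105)&(H<130)&(S>100)&(V<110)&(X[...,2]>0.09)&(X[...,2]<.2)&(abs(X[...,1])<.3),"navy")
comps((H>100)&(H<130)&(S>150)&(V>110)&(X[...,2]<0.1)&(abs(X[...,1])<.5),"blue")
E
```

```text
orange [10. 48.] 154 ztop -0.082 rect [1014.  996.] [33. 78.] 9.0 circ 1013 995 41
orange [186. 165.] 91 ztop 0.078 rect [605. 310.] [50. 51.] 12.4 circ 605 310 27
orange [185. 163.] 63 ztop 0.081 rect [607. 312.] [26. 25.] 46.2 circ 606 311 14
orange [402. 182.] 195 ztop 0.081 rect [ 604. -332.] [50. 52.] 73.4 circ 603 -332 27
orange [447. 225.] 195 ztop 0.058 rect [ 486. -471.] [45. 46.] 4.7 circ 485 -471 25
orange [192. 254.] 66 ztop 0.079 rect [342. 266.] [40. 50.] 62.5 circ 345 271 26
orange [387. 271.] 71 ztop 0.078 rect [ 333. -301.] [51. 32.] 86.4 circ 326 -301 26
orange [534. 304.] 3554 ztop 0.124 rect [ 276. -692.] [140. 194.] 90.0 circ 276 -691 116
orange [389. 275.] 67 ztop 0.084 rect [ 304. -236.] [ 23. 166.] 18.8 circ 300 -237 83
red [342. 102.] 204 ztop 0.067 rect [ 845. -143.] [39. 52.] 80.2 circ 845 -142 30
white [132. 194.] 149 ztop 0.045 rect [508. 466.] [38. 38.] 18.8 circ 508 465 21
white [178. 207.] 783 ztop 0.012 rect [486. 330.] [ 63. 122.] 89.8 circ 484 330 65
white [395. 225.] 788 ztop 0.013 rect [ 483. -330.] [ 61. 121.] 79.8 circ 484 -331 66
navy [288. 188.] 5538 ztop 0.120 rect [525.   5.] [282. 218.] 84.3 circ 544 0 155
blue [140. 250.] 690 ztop 0.013 rect [346. 428.] [114.  56.] 29.3 circ 347 427 61
```

```bash
python3 - <<'E'
from h import *
D=np.load("/tmp/top.npz"); im,P=D["im"],D["P"]
hsv=cv2.cvtColor(im,cv2.COLOR_RGB2HSV);H,S,V=[hsv[...,i] for i in range(3)]
m=((H>105)&(H<130)&(S>100)&(V<110)&(P[...,2]>0.09)&(P[...,2]<.2)&(abs(P[...,1])<.3)).astype(np.uint8)
n,l,s,c=cv2.connectedComponentsWithStats(m); m=(l==1+np.argmax(s[1:,4])).astype(np.uint8)
b=cv2.morphologyEx(m,cv2.MORPH_OPEN,np.ones((15,15)))
p=P[b>0]; p=p[np.isfinite(p[:,0])]
A=np.c_[p[:,:2],np.ones(len(p))]; co=np.linalg.lstsq(A,p[:,2],rcond=None)[0]; print("plane",co,"tilt",np.hypot(*co[:2]), "res",np.std(p[:,2]-A@co))
r=cv2.minAreaRect((p[:,:2]*1000).astype(np.float32)); print(r); print(cv2.boxPoints(r))
t=P[(m>0)&(b==0)]; t=t[t[:,0]<0.45]; print("tab",len(t),t.min(0),t.max(0),t.mean(0))
# pixel contour corners (rays onto plane)
q=cv2.boxPoints(cv2.minAreaRect(np.argwhere(b>0)[:,::-1].astype(np.float32)));print(q)
for u,v in q: print(ray("top",u,v,0.1045+0.0).round(4))
K,R,tt=cam("top"); big=cv2.resize(im[140:250,220:360],None,fx=5,fy=5); save("flap.png",big)
E
```

```text
plane [-0.0913121   0.00677306  0.16091898] tilt 0.09156294655435555 res 0.0028680796403611195
((551.2138061523438, 2.2537841796875), (281.21429443359375, 172.89767456054688), 85.34596252441406)
[[ 453.6413  -130.87538]
 [ 625.96893 -144.90413]
 [ 648.7863   135.38295]
 [ 476.45868  149.4117 ]]
tab 29 [0.4165932  0.00830402 0.11875363] [0.44849873 0.0175393  0.13045454] [0.43468356 0.01345032 0.12341973]
[[234.78375 207.29729]
 [244.13513 151.1892 ]
 [341.43243 167.40541]
 [332.08105 223.5135 ]]
[0.4796 0.1485 0.1045]
[0.6478 0.1377 0.1045]
[ 0.622  -0.1477  0.1045]
[ 0.4553 -0.1304  0.1045]
```

View pics/flap.png

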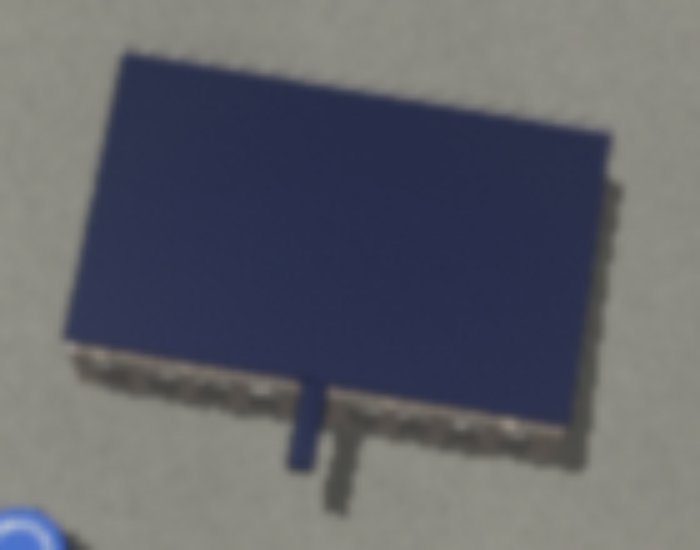

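The crop shows the flap's far corners at (125,52) and (610,133), its near corners at (65,340) and (570,428), and the tab tip at about (301,470). It is slightly ajar, with a front-face strip visible below it.

```bash
python3 - <<'E'
from h import *
f=lambda x,y,z: ray("top",220+x/5-.4,140+y/5-.4,z)
bl=f(125,52,.1045);br=f(610,133,.1045);a=0.09
fl=f(65,340,.1045+.18*a);fr=f(570,428,.1045+.18*a);tt=f(301,470,.0965+.231*a+.010)
for p in(bl,br,fl,fr,tt):print(p.round(4))
y1=bl-br;y2=fl-fr
print(np.linalg.norm(y1),np.linalg.norm(y2),[np.degrees(np.arctan2(-y[0],y[1])) for y in(y1,y2)])
yaw=np.arctan2(-(y1+y2)[0],(y1+y2)[1]); ex=np.array([np.cos(yaw),np.sin(yaw)])
hb=((bl+br)/2)[:2];hf=((fl+fr)/2)[:2]; print("depth",(hb-hf)@ex,"tab->hinge",(hb-tt[:2])@ex, "lateral tab",(tt[:2]-hb)@[-ex[1],ex[0]],(hf-hb)@[-ex[1],ex[0]])
o1=hb-.095*ex; print("yaw",np.degrees(yaw),"origin",o1, "from front", hf+ex*(.18*np.cos(a)-.095))
import json
for u in np.linspace(0,1,1):pass
g=hb-.21*ex*np.cos(a); print("tab grip",g,"z",.0965+.21*a+.004)
# side view: front/back wall checks
E
```

```text
[0.6515 0.1367 0.1045]
[ 0.6257 -0.148   0.1045]
[0.475  0.1528 0.1207]
[ 0.448  -0.1334  0.1207]
[0.4112 0.0145 0.1273]
0.2858306592076823 0.287470208553756 [np.float64(-5.1874035424272975), np.float64(-5.39933587912196)]
depth 0.17777503679755802 tab->hinge 0.2283216437285091 lateral tab -0.0008992468305708486 -0.0010680277485773475
yaw -5.293672757516535 origin [0.54400405 0.00314277] from front [0.54539559 0.00194123]
tab grip [0.43034084 0.01367432] z 0.1194
```

```bash
cat > d.py <<'E'
# shift (cm, tool axes) and turn from the present pose to TCP x y z yaw (tool down, roll 180, pitch opt)
import sys; from h import *
from scipy.spatial.transform import Rotation as Ro
a=list(map(float,sys.argv[1:])); s=manip.observe()
R0=Ro.from_euler("xyz",s["tool_rot"],degrees=True)
R1=Ro.from_euler("xyz",[180,a[4] if len(a)>4 else 0,a[3]],degrees=True)
print("t",s["t"],"pos",s["ee_pos"].round(4),s["tool_rot"].round(1),"w",round(s["width"],4),"F",s["contact_force"].round(1))
print((R0.inv().apply(np.array(a[:3])-s["ee_pos"])*100).round(2),(R0.inv()*R1).as_rotvec().round(3))
E
python3 d.py 0.43 0.0137 0.25 -95.3
```

```text
t 0.1 pos [ 0.1247 -0.5096  0.2431] [-1.80e+02  1.00e-01 -7.63e+01] w 0.092 F [-0.4  0.4 -1.1]
[-43.59 -42.09  -0.62] [0.    0.001 0.332]
```

```bash
python3 -m handwheel '[[-2,-2,-0.6,0,0,0.05],[-5,-5,-0.6,0,0,0.1],[-8,-7.7,-0.6,0,0,0.15],[-11,-10.6,-0.6,0,0,0.2],[-14,-13.5,-0.6,0,0,0.25],[-17,-16.4,-0.6,0,0,0.3],[-20,-19.3,-0.6,0,0,0.332],[-23,-22.2,-0.6,0,0,0.332]]' 0.4 30; python3 d.py 0.43 0.0137 0.25 -95.3
```

```text
t: 0.77
ee_pos: [0.2859, -0.2321, 0.2496]
tool_rot: [-180.0, 0.0, -95.4]
contact_force: [1.2, -0.7, -0.4]
width: 0.0433
t 0.7667 pos [ 0.2859 -0.2321  0.2496] [-180.     0.   -95.4] w 0.0433 F [ 1.2 -0.7 -0.4]
[-25.84 -12.02  -0.04] [-0.     0.    -0.002]
```

```bash
python3 -m handwheel '[[-3.5,-1.6,0,0,0,0],[-7,-3.3,0,0,0,0],[-10.5,-4.9,0,0,0,0],[-14,-6.5,0,0,0,0],[-17.5,-8.1,0,0,0,0],[-21,-9.8,0,0,0,0],[-24,-11.2,0,0,0,0],[-25.8,-12,0,0,0,0]]'; python3 d.py 0.4303 0.0137 0.118 -95.3
python3 - <<'E'
from h import *
im,d,P=cloud("wrist"); save("w1.png",im)
im,d,P=cloud("top"); save("t1.png",im); np.savez("/tmp/top",im=im,P=P)
E
```

```text
t: 1.43
ee_pos: [0.4298, 0.0147, 0.2495]
tool_rot: [180.0, 0.0, -95.2]
contact_force: [0.3, -0.2, -0.8]
width: 0.0364
t 1.4333 pos [0.4298 0.0147 0.2495] [180.    0.  -95.2] w 0.0364 F [ 0.3 -0.2 -0.8]
[ 0.1  -0.06 13.15] [0.    0.001 0.003]
```

View pics/w1.png

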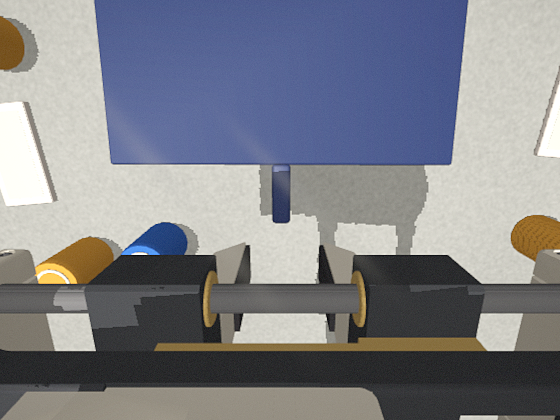

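The wrist view shows the tab from (281,165) to (281,222), centred between the fingers. The flap edge is level in the picture, so the yaw is right.

```bash
python3 - <<'E'
from h import *
print("tip",ray("wrist",281,222,.125),"root",ray("wrist",281,164,.121),ray("wrist",112,163,.121),ray("wrist",451,163,.121))
E
python3 -m handwheel '[[0,0,2,0,0,0],[0,0,4,0,0,0],[0,0,6,0,0,0],[0,0,8,0,0,0],[0,0,10,0,0,0],[0.1,0,11.5,0,0,0],[0.1,0,12.6,0,0,0],[0.1,0,13,0,0,0]]'; python3 -m handwheel '[[0,0,0,0,0,0],[0,0,0,0,0,0],[0,0,0,0,0,0],[0,0,0,0,0,0],[0,0,0,0,0,0],[0,0,0,0,0,0],[0,0,0,0,0,0],[0,0,0,0,0,0]]' 0 25
python3 - <<'E'
from h import *
s=manip.observe(); p=s["ee_pos"]; 
# arc: grip at radius rho from hinge; tool y=-ex, tool z=down; rows in cm
hz=.0965; g=p[2]+.002-hz; rho=.21; off=.004
import math
th0=math.asin((g-off)/rho); print("theta0",th0)
f=lambda t:(rho*math.cos(t)+off*math.sin(t), rho*math.sin(t)+off*math.cos(t)) 
f=lambda t:(rho*math.cos(t)+off*math.sin(t)*1, rho*math.sin(t)+off*math.cos(t))
for t in np.linspace(th0,1.75,25): 
    a=(rho*math.cos(t)-0*off,rho*math.sin(t)); b=(rho*math.cos(th0),rho*math.sin(th0))
    print(round(t,2),round((a[0]-b[0])*100,1),round(-(a[1]-b[1])*100,1))
E
```

```text
tip [0.41575637 0.01892942 0.125     ] root [0.46573499 0.01441754 0.121     ] [0.47907196 0.15597221 0.121     ] [ 0.45400885 -0.12805026  0.121     ]
t: 2.2
ee_pos: [0.4273, 0.01, 0.1181]
tool_rot: [179.8, -0.0, -95.3]
contact_force: [-0.5, 1.1, 0.3]
width: 0.0365
t: 2.87
ee_pos: [0.4289, 0.0171, 0.1203]
tool_rot: [-180.0, 0.7, -95.5]
contact_force: [5.5, 40.5, -3.0]
width: 0.0153
theta0 0.10399609156959878
0.1 0.0 -0.0
0.17 -0.2 -1.4
0.24 -0.5 -2.8
0.31 -0.9 -4.2
0.38 -1.4 -5.6
0.45 -1.9 -6.9
0.52 -2.6 -8.2
0.58 -3.4 -9.4
0.65 -4.2 -10.6
0.72 -5.1 -11.7
0.79 -6.1 -12.7
0.86 -7.2 -13.7
0.93 -8.3 -14.6
1.0 -9.5 -15.4
1.06 -10.7 -16.2
1.13 -12.0 -16.8
1.2 -13.3 -17.4
1.27 -14.7 -17.9
1.34 -16.1 -18.3
1.41 -17.5 -18.5
1.48 -18.9 -18.7
1.54 -20.3 -18.8
1.61 -21.8 -18.8
1.68 -23.2 -18.7
1.75 -24.6 -18.5
```

```bash
python3 -m handwheel '[[-0.1,0,0,0,0,0],[-0.2,0,0,0,0,0],[-0.3,0,0,0,0,0],[-0.4,0,0,0,0,0],[-0.4,0,0,0,0,0],[-0.4,0,0,0,0,0],[-0.4,0,0,0,0,0],[-0.4,0,0,0,0,0]]'
```

```text
t: 3.53
ee_pos: [0.429, 0.0175, 0.1203]
tool_rot: [-180.0, 0.3, -95.4]
contact_force: [1.9, 18.5, -1.9]
width: 0.0157
```

```bash
python3 -m handwheel '[[-0.1,0,0,0,0,0],[-0.2,0,0,0,0,0],[-0.3,0,0,0,0,0],[-0.3,0,-0.1,0,0,0],[-0.3,0,-0.4,0,0,0],[-0.3,-0.1,-0.8,0,0,0],[-0.3,-0.15,-1.2,0,0,0],[-0.3,-0.2,-1.4,0,0,0]]'
```

```text
t: 4.2
ee_pos: [0.4311, 0.0176, 0.1342]
tool_rot: [180.0, -0.0, -95.3]
contact_force: [-2.6, 1.7, -3.0]
width: 0.0156
```

```bash
python3 -m handwheel '[[0,-0.3,-1.4,0,0,0],[0,-0.7,-2.8,0,0,0],[0,-1.2,-4.2,0,0,0],[0,-1.7,-5.5,0,0,0],[0,-2.4,-6.8,0,0,0],[0,-3.2,-8,0,0,0],[0,-4,-9.2,0,0,0],[0,-4.9,-10.3,0,0,0]]'
```

```text
t: 4.87
ee_pos: [0.4803, 0.013, 0.2375]
tool_rot: [180.0, -0.0, -95.3]
contact_force: [1.5, 1.5, -5.5]
width: 0.0154
```

```bash
python3 -m handwheel '[[0,-1,-1,0,0,0],[0,-2.1,-2,0,0,0],[0,-3.2,-2.9,0,0,0],[0,-4.4,-3.7,0,0,0],[0,-5.6,-4.5,0,0,0],[0,-6.9,-5.1,0,0,0],[0,-8.2,-5.7,0,0,0],[0,-9.6,-6.2,0,0,0]]'
```

```text
t: 5.53
ee_pos: [0.5756, 0.0043, 0.2999]
tool_rot: [180.0, -0.0, -95.3]
contact_force: [-3.2, 2.8, 1.4]
width: 0.016
```

```bash
python3 -m handwheel '[[0,-1.4,-0.4,0,0,0],[0,-2.8,-0.6,0,0,0],[0,-4.2,-0.8,0,0,0],[0,-5.6,-0.9,0,0,0],[0,-7.1,-0.9,0,0,0],[0,-8.5,-0.8,0,0,0],[0,-9.9,-0.6,0,0,0],[0,-9.9,-0.6,0,0,0]]'
```

```text
t: 6.2
ee_pos: [0.6774, -0.0051, 0.3076]
tool_rot: [-179.5, 0.0, -95.3]
contact_force: [2.9, 2.2, 9.3]
width: 0.0156
```

```bash
python3 -m handwheel '[[0,0,0,0,0,0],[0,0,0,0,0,0],[0,0,0,0,0,0],[0,0,-1,0,0,0],[0,0,-3,0,0,0],[0,0,-5,0,0,0],[0,2,-6,0,0,0],[0,5,-6,0,0,0]]' 0.5; python3 -m handwheel '[[0,3,0,0,0,0],[0,6,0,0,0,0],[0,9,0,0,0,0],[0,12,0,0,0,0],[0,15,0,0,0,0],[0,18,0,0,0,0],[0,21,0,0,0,0],[0,24,0,0,0,0]]' 1
python3 - <<'E'
from h import *
im,d,P=cloud("top"); save("t2.png",im); np.savez("/tmp/top",im=im,P=P)
im,d,P=cloud("wrist"); save("w2.png",im);np.savez("/tmp/wrist",im=im,P=P)
im,d,P=cloud("side"); save("s2.png",im);np.savez("/tmp/side",im=im,P=P)
cv2.imwrite("pics/c2.png",np.hstack([cv2.imread("pics/t2.png")[60:300,140:460],cv2.resize(cv2.imread("pics/w2.png"),(320,240))]))
print(manip.observe()["ee_pos"])
E
```

```text
t: 6.87
ee_pos: [0.6259, -0.0009, 0.3667]
tool_rot: [-179.7, -0.0, -95.3]
contact_force: [-0.3, 0.6, 0.9]
width: 0.0462
t: 7.53
ee_pos: [0.3839, 0.0219, 0.3654]
tool_rot: [-179.9, -0.0, -95.3]
contact_force: [0.1, -0.5, 0.3]
width: 0.091
[0.38437835 0.02190357 0.36617259]
```

View pics/c2.png

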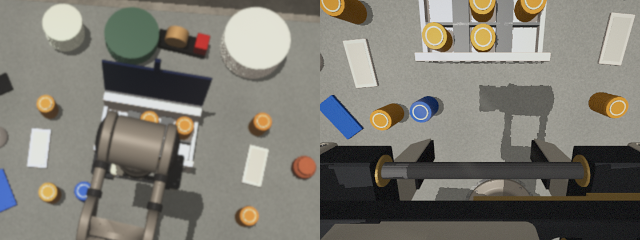

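The flap is up. The wrist view (half scale) shows packed cups at near-left and near-middle (435,37), (484,37) and far-middle and far-right (483,5), (533,5). The near-right pocket (cell0) and far-left pocket (cell5) look empty. Next I refine the numbers.

```bash
cat > cups.py <<'E'
from h import *
import sys
def cups(names=("top","wrist","side"),verbose=1):
    for n in names:
        im,d,P=cloud(n); h=cv2.cvtColor(im,cv2.COLOR_RGB2HSV)
        m=((h[...,0]>8)&(h[...,0]<30)&(h[...,1]>90)&(h[...,2]>90)&(P[...,2]>.02)&(P[...,2]<.13)&(P[...,0]<.73)&(abs(P[...,1])<.42))
        m&=~((P[...,0]>.44)&(P[...,0]<.52)&(P[...,1]<-.43))
        t=m&(P[...,2]>.066); t=cv2.morphologyEx(t.astype(np.uint8),cv2.MORPH_CLOSE,np.ones((3,3)))
        k,l,s,c=cv2.connectedComponentsWithStats(t)
        for i in range(1,k):
            if s[i,4]<40: continue
            p=P[(l==i)]; p=p[np.isfinite(p[:,0])]; zt=np.percentile(p[:,2],60); 
            w=(P[...,2]>zt-.008)&(P[...,2]<zt+.008)&(cv2.dilate((l==i).astype(np.uint8),np.ones((3,3)))>0)
            q=P[w]; (x,y),r=cv2.minEnclosingCircle((q[:,:2]*1000).astype(np.float32))
            print(n,c[i].round(),"ztop %.3f"%zt,"xy %.1f %.1f r %.1f"%(x,y,r))
if __name__=="__main__": cups(sys.argv[1:] or ("top","wrist","side"))
E
python3 cups.py
```

```text
top [186. 164.] ztop 0.076 xy 604.1 309.3 r 28.4
top [290. 176.] ztop 0.085 xy 585.7 -1.6 r 27.0
top [402. 182.] ztop 0.076 xy 603.9 -332.3 r 28.3
top [325. 186.] ztop 0.084 xy 572.8 -105.0 r 30.4
top [188. 252.] ztop 0.076 xy 344.5 272.4 r 27.6
top [389. 276.] ztop 0.077 xy 323.8 -302.6 r 27.3
wrist [22. 16.] ztop 0.077 xy 608.4 314.8 r 27.2
wrist [283.  18.] ztop 0.084 xy 581.6 4.6 r 27.6
wrist [283.   9.] ztop 0.086 xy 581.1 5.3 r 17.2
wrist [370.  14.] ztop 0.085 xy 571.3 -97.5 r 27.6
wrist [201.  70.] ztop 0.085 xy 523.6 112.1 r 27.7
wrist [284.  71.] ztop 0.085 xy 512.0 9.9 r 27.7
wrist [516. 192.] ztop 0.077 xy 328.4 -298.0 r 28.0
wrist [107. 214.] ztop 0.077 xy 349.5 276.6 r 27.8
side [372. 178.] ztop 0.078 xy 326.9 -298.5 r 29.5
side [276. 184.] ztop 0.085 xy 579.4 -104.0 r 35.1
side [265. 206.] ztop 0.085 xy 546.8 9.2 r 70.6
side [252. 231.] ztop 0.085 xy 514.9 120.0 r 37.3
side [185. 267.] ztop 0.077 xy 607.3 314.9 r 27.8
side [275. 302.] ztop 0.078 xy 348.0 277.4 r 27.9
```

```bash
python3 - <<'E'
from h import *
D=np.load("/tmp/wrist.npz");P=D["P"]; im=D["im"]
m=(P[...,2]>.089)&(P[...,2]<.102)&(P[...,0]<.56)&(abs(P[...,1]-.01)<.2)
v,u=np.where(m); print(len(v),u.min(),u.max(),v.min(),v.max())
p=P[m]; b=cv2.minAreaRect((p[:,:2]*1000).astype(np.float32)); print(b)
r=(-np.degrees(0));A=np.polyfit(p[:,1],p[:,0],1);print("yaw",-np.degrees(np.arctan(A[0])))
yaw=-np.arctan(A[0]);ex=np.array([np.cos(yaw),np.sin(yaw)]);ey=np.array([-ex[1],ex[0]])
X=p[:,:2]@ex;Y=p[:,:2]@ey
print(np.percentile(X,[0,2,98,100]),np.percentile(Y,[0,1,99,100]))
x0=np.percentile(X,1)+.085;x1=np.percentile(X,99)+.067;y0=(Y.min()+Y.max())/2
print(ex*x0+ey*y0,ex*x1+ey*y0)
for yw in(-5.1,-5.4,np.degrees(yaw)):
  a=np.radians(yw)
  for n,(cx,cy) in {"c0":(-.035,-.102),"c5":(.035,.102)}.items(): print(yw,n,.547+np.cos(a)*cx-np.sin(a)*cy,.007+np.sin(a)*cx+np.cos(a)*cy)
E
python3 d.py .50 -.28 .25 -95.3
```

```text
3776 166 403 92 107
((472.25408935546875, 14.227096557617188), (289.64251708984375, 17.477428436279297), 84.75533294677734)
yaw -5.218798667947631
[0.46023384 0.46029048 0.47763398 0.4778008 ] [-0.08769697 -0.08443891  0.19838442  0.20194448]
[0.54821078 0.00728909] [0.54761285 0.0073437 ]
-5.1 c0 0.503071344430246 -0.09148488828157303
-5.1 c5 0.590928655569754 0.10548488828157303
-5.4 c0 0.5025562832804038 -0.09125352942336615
-5.4 c5 0.5914437167195963 0.10525352942336615
-5.218798667947631 c0 0.502867237688085 -0.09139359374837373
-5.218798667947631 c5 0.5911327623119151 0.10539359374837373
t 7.8333 pos [0.3864 0.0216 0.3652] [-179.9   -0.   -95.3] w 0.0918 F [0.7 0.4 0.4]
[ 28.98 -14.08  11.54] [-0.001 -0.     0.   ]
```

```bash
python3 d.py .50 .29 .22 -95.3;  python3 -m handwheel '[[-3,-1,2,0,0,0],[-7,-3,4,0,0,0],[-11,-5,6,0,0,0],[-15,-6.5,8,0,0,0],[-19,-7.5,10,0,0,0],[-22,-8.3,12,0,0,0],[-25,-9,13,0,0,0],[-27,-9,14.5,0,0,0]]'; python3 cups.py wrist; python3 d.py .608 .3148 .052 -95.3
```

```text
t 7.8333 pos [0.3864 0.0216 0.3652] [-179.9   -0.   -95.3] w 0.0918 F [0.7 0.4 0.4]
[-27.78  -8.82  14.52] [-0.001 -0.     0.   ]
t: 8.5
ee_pos: [0.502, 0.2853, 0.2176]
tool_rot: [-180.0, 0.0, -95.3]
contact_force: [-1.2, -0.1, 0.3]
width: 0.0919
wrist [238.  78.] ztop 0.076 xy 608.9 315.1 r 27.7
wrist [236.  78.] ztop 0.078 xy 609.6 315.6 r 16.8
wrist [474. 157.] ztop 0.084 xy 525.1 113.4 r 28.2
wrist [484. 161.] ztop 0.086 xy 524.6 112.4 r 17.9
wrist [557. 166.] ztop 0.069 xy 508.9 31.3 r 16.5
wrist [305. 326.] ztop 0.076 xy 350.4 277.5 r 27.3
wrist [305. 337.] ztop 0.078 xy 352.7 277.4 r 16.5
t 8.55 pos [0.5002 0.2885 0.2131] [179.7  -0.  -95.1] w 0.0921 F [-2.6  1.9 -3.3]
[ -3.59 -10.6   16.05] [ 0.006 -0.     0.003]
```

```bash
python3 -m handwheel '[[-1,-3,1,0,0,0],[-2,-5,2,0,0,0],[-3,-7,3,0,0,0],[-3.4,-9,4,0,0,0],[-3.4,-10.3,5,0,0,0],[-3.4,-10.6,6,0,0,0],[-3.4,-10.6,6,0,0,0],[-3.4,-10.6,6,0,0,0]]'; python3 d.py .609 .3152 .052 -95.3
```

```text
t: 9.22
ee_pos: [0.6081, 0.3062, 0.1582]
tool_rot: [179.8, -0.1, -95.3]
contact_force: [0.5, 0.7, 0.5]
width: 0.0918
t 9.2167 pos [0.6081 0.3062 0.1582] [ 1.798e+02 -1.000e-01 -9.530e+01] w 0.0918 F [0.5 0.7 0.5]
[-0.92 -0.04 10.62] [ 0.003 -0.001  0.   ]
```

```bash
python3 -m handwheel '[[-0.3,0,0.5,0,0,0],[-0.6,0,1,0,0,0],[-0.8,0,1.5,0,0,0],[-0.8,0,2,0,0,0],[-0.8,0,2.5,0,0,0],[-0.8,0,2.5,0,0,0],[-0.8,0,2.5,0,0,0],[-0.8,0,2.5,0,0,0]]'; python3 d.py .609 .3152 .052 -95.3
```

```text
t: 9.88
ee_pos: [0.6096, 0.3143, 0.1349]
tool_rot: [-180.0, -0.0, -95.3]
contact_force: [0.7, -0.3, 0.0]
width: 0.0918
t 9.8833 pos [0.6096 0.3143 0.1349] [-180.    -0.   -95.3] w 0.0918 F [ 0.7 -0.3  0. ]
[-0.08  0.07  8.29] [-0. -0.  0.]
```

```bash
python3 -m handwheel '[[0,0,1.5,0,0,0],[0,0,3,0,0,0],[0,0,4.5,0,0,0],[0,0,6,0,0,0],[0,0,7.2,0,0,0],[0,0,8,0,0,0],[0,0,8.3,0,0,0],[0,0,8.3,0,0,0]]'; python3 -m handwheel '[[0,0,0,0,0,0],[0,0,0,0,0,0],[0,0,0,0,0,0],[0,0,0,0,0,0],[0,0,0,0,0,0],[0,0,0,0,0,0],[0,0,0,0,0,0],[0,0,0,0,0,0]]' 0 25;  python3 d.py .5916 .1057 .18 -95.25
```

```text
t: 10.55
ee_pos: [0.6093, 0.3143, 0.0511]
tool_rot: [180.0, -0.0, -95.3]
contact_force: [-0.5, -0.2, 0.0]
width: 0.092
t: 11.22
ee_pos: [0.6096, 0.3144, 0.0519]
tool_rot: [-180.0, 0.0, -95.3]
contact_force: [0.1, -0.2, 2.3]
width: 0.0555
t 11.2167 pos [0.6096 0.3144 0.0519] [-180.     0.   -95.3] w 0.0555 F [ 0.1 -0.2  2.3]
[ 20.95  -0.14 -12.81] [-0.     0.    -0.001]
```

```bash
python3 -m handwheel '[[0,0,-1,0,0,0],[0,0,-3,0,0,0],[0,0,-5,0,0,0],[0,0,-7,0,0,0],[0,0,-9,0,0,0],[0,0,-11,0,0,0],[0,0,-12.5,0,0,0],[0,0,-13,0,0,0]]'; python3 -m handwheel '[[2,0,0,0,0,0],[5,0,0,0,0,0],[8,0,0,0,0,0],[11,0,0,0,0,0],[14,0,0,0,0,0],[17,0,0,0,0,0],[19.5,0,0,0,0,0],[21,0,0,0,0,0]]';python3 -m handwheel '[[0,0,0,0,0,0],[0,0,0,0,0,0],[0,0,0,0,0,0],[0,0,0,0,0,0],[0,0,0,0,0,0],[0,0,0,0,0,0],[0,0,0,0,0,0],[0,0,0,0,0,0]]'
python3 d.py .5916 .1057 .061 -95.25
python3 - <<'E'
from h import *
im,d,P=cloud("wrist"); save("w3.png",im)
E
```

```text
t: 11.88
ee_pos: [0.6104, 0.3148, 0.1853]
tool_rot: [-179.7, 0.1, -95.3]
contact_force: [1.1, 0.0, -1.6]
width: 0.0554
t: 12.55
ee_pos: [0.5894, 0.1027, 0.1812]
tool_rot: [179.9, -0.1, -95.4]
contact_force: [0.5, 0.2, -1.7]
width: 0.0553
t: 13.22
ee_pos: [0.5901, 0.1057, 0.1816]
tool_rot: [180.0, -0.0, -95.2]
contact_force: [-0.5, -0.8, -1.6]
width: 0.0555
t 13.2167 pos [0.5901 0.1057 0.1816] [180.   -0.  -95.2] w 0.0555 F [-0.5 -0.8 -1.6]
[-1.000e-02 -1.500e-01  1.206e+01] [ 0. -0.  0.]
```

View pics/w3.png

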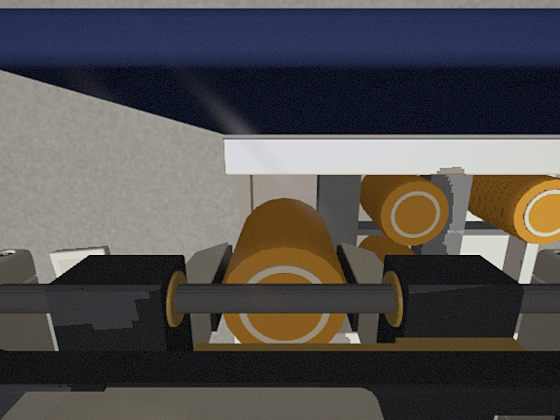

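The held cup is centred at column 284, between the end wall (252) and the rib (318), with the raised flap clear beyond it.

```bash
python3 -m handwheel '[[0,-0.15,1,0,0,0],[0,-0.15,2.5,0,0,0],[0,-0.15,4,0,0,0],[0,-0.15,5.5,0,0,0],[0,-0.15,6.5,0,0,0],[0,-0.15,7.5,0,0,0],[0,-0.15,8,0,0,0],[0,-0.15,8,0,0,0]]';python3 -m handwheel '[[0,0,0.5,0,0,0],[0,0,1,0,0,0],[0,0,1.5,0,0,0],[0,0,2,0,0,0],[0,0,2.5,0,0,0],[0,0,3,0,0,0],[0,0,3.5,0,0,0],[0,0,3.8,0,0,0]]'
```

```text
t: 13.93
ee_pos: [0.5911, 0.1051, 0.1003]
tool_rot: [179.9, -0.0, -95.3]
contact_force: [-0.6, -0.5, -1.7]
width: 0.0556
t: 14.6
ee_pos: [0.5913, 0.1051, 0.0629]
tool_rot: [180.0, -0.0, -95.3]
contact_force: [-0.3, 0.4, -1.5]
width: 0.0557
```

Going in freely. Lower it the last 2–3 mm and release.

```bash
python3 -m handwheel '[[0,0,0.1,0,0,0],[0,0,0.2,0,0,0],[0,0,0.3,0,0,0],[0,0,0.3,0,0,0],[0,0,0.3,0,0,0],[0,0,0.3,0,0,0],[0,0,0.3,0,0,0],[0,0,0.3,0,0,0]]'; python3 -m handwheel '[[0,0,0,0,0,0],[0,0,0,0,0,0],[0,0,0,0,0,0],[0,0,0,0,0,0],[0,0,-0.5,0,0,0],[0,0,-1.5,0,0,0],[0,0,-3,0,0,0],[0,0,-5,0,0,0]]' 0.8;python3 -m handwheel '[[0,0,-2,0,0,0],[0,0,-4,0,0,0],[0,0,-6,0,0,0],[0,0,-9,0,0,0],[0,3,-12,0,0,0],[0,6,-15,0,0,0],[0,9,-18,0,0,0],[0,12,-20,0,0,0]]' 1; python3 -m handwheel '[[0,0,0,0,0,0],[0,0,0,0,0,0],[0,0,0,0,0,0],[0,0,0,0,0,0],[0,0,0,0,0,0],[0,0,0,0,0,0],[0,0,0,0,0,0],[0,0,0,0,0,0]]'; python3 cups.py; python3 d.py .328 -.298 .25 -95.3
```

```text
t: 15.27
ee_pos: [0.5917, 0.1052, 0.0608]
tool_rot: [-180.0, -0.0, -95.3]
contact_force: [-0.3, 0.7, -1.0]
width: 0.0555
t: 15.93
ee_pos: [0.591, 0.1051, 0.111]
tool_rot: [179.9, -0.0, -95.3]
contact_force: [0.5, 0.2, 0.6]
width: 0.0735
t: 16.6
ee_pos: [0.4713, 0.1162, 0.314]
tool_rot: [-179.8, 0.0, -95.3]
contact_force: [0.6, -0.1, 0.5]
width: 0.0919
t: 17.27
ee_pos: [0.4723, 0.1161, 0.31]
tool_rot: [179.9, -0.0, -95.3]
contact_force: [-0.1, -0.5, -0.5]
width: 0.0919
top [290. 180.] ztop 0.084 xy 581.6 0.3 r 31.6
top [402. 182.] ztop 0.076 xy 601.6 -332.6 r 28.0
top [324. 186.] ztop 0.084 xy 572.2 -106.1 r 31.2
top [287. 204.] ztop 0.084 xy 505.5 5.3 r 28.5
top [186. 253.] ztop 0.076 xy 344.1 273.4 r 27.5
top [389. 276.] ztop 0.077 xy 323.8 -303.0 r 27.3
wrist [473.  70.] ztop 0.085 xy 573.4 -98.5 r 27.9
wrist [284.  72.] ztop 0.084 xy 591.2 105.5 r 27.8
wrist [377.  71.] ztop 0.085 xy 582.0 5.4 r 27.7
wrist [284.  71.] ztop 0.086 xy 591.6 105.9 r 17.0
wrist [284. 135.] ztop 0.085 xy 524.1 112.5 r 27.8
wrist [374. 138.] ztop 0.085 xy 512.1 10.0 r 27.8
side [305. 146.] ztop 0.078 xy 600.3 -328.6 r 28.6
side [372. 178.] ztop 0.078 xy 324.7 -298.1 r 30.9
side [276. 184.] ztop 0.085 xy 579.6 -101.2 r 36.0
side [265. 206.] ztop 0.085 xy 547.6 12.5 r 70.9
side [244. 226.] ztop 0.085 xy 558.4 117.3 r 71.8
side [275. 302.] ztop 0.078 xy 348.2 278.1 r 27.9
t 17.4167 pos [0.4722 0.1162 0.3105] [180.   -0.  -95.3] w 0.092 F [-0.6 -0.9  0.5]
[42.57 10.54  6.06] [ 0. -0.  0.]
```

```bash
python3 -m handwheel '[[3,0.7,0,0,0,0],[6.5,1.6,0,0,0,0],[10,2.5,1,0,0,0],[13.5,3.4,2,0,0,0],[17,4.2,3,0,0,0],[20.5,5.1,4,0,0,0],[24,6,5,0,0,0],[27.5,6.9,6,0,0,0]]';python3 -m handwheel '[[3,0.7,0,0,0,0],[6,1.5,1,0,0,0],[9,2.2,2,0,0,0],[12,3,3,0,0,0],[14,3.4,4,0,0,0],[15,3.6,5,0,0,0],[15,3.6,6,0,0,0],[15,3.6,7,0,0,0]]';python3 -m handwheel '[[0,0,0,0,0,0],[0,0,0,0,0,0],[0,0,0,0,0,0],[0,0,0,0,0,0],[0,0,0,0,0,0],[0,0,0,0,0,0],[0,0,0,0,0,0],[0,0,0,0,0,0]]'; python3 cups.py side;python3 d.py .328 -.298 .052 -95.3
```

```text
t: 18.08
ee_pos: [0.3773, -0.1527, 0.2505]
tool_rot: [-179.9, -0.0, -95.3]
contact_force: [0.3, -0.2, -0.7]
width: 0.092
t: 18.75
ee_pos: [0.3283, -0.2975, 0.18]
tool_rot: [180.0, 0.0, -95.4]
contact_force: [0.4, -0.6, -0.0]
width: 0.0918
t: 19.42
ee_pos: [0.3285, -0.2973, 0.1809]
tool_rot: [-180.0, -0.0, -95.3]
contact_force: [-0.1, 0.6, 0.5]
width: 0.0914
side [302. 146.] ztop 0.078 xy 606.9 -328.3 r 29.4
side [369. 178.] ztop 0.078 xy 326.5 -298.8 r 29.2
side [276. 184.] ztop 0.085 xy 576.7 -102.8 r 34.1
side [265. 206.] ztop 0.085 xy 550.2 0.8 r 66.9
side [243. 225.] ztop 0.085 xy 557.4 111.3 r 68.5
side [275. 302.] ztop 0.078 xy 347.5 277.8 r 28.3
t 19.4667 pos [ 0.3285 -0.2973  0.1808] [-180.    -0.   -95.3] w 0.0916 F [-0.6 -0.1  0.1]
[ 0.07  0.04 12.88] [-0. -0.  0.]
```

```bash
python3 -m handwheel '[[0,0,2,0,0,0],[0,0,4,0,0,0],[0,0,6,0,0,0],[0,0,8,0,0,0],[0,0,10,0,0,0],[0,0,11.8,0,0,0],[0,0,12.9,0,0,0],[0,0,12.9,0,0,0]]'; python3 -m handwheel '[[0,0,0,0,0,0],[0,0,0,0,0,0],[0,0,0,0,0,0],[0,0,0,0,0,0],[0,0,0,0,0,0],[0,0,0,0,0,0],[0,0,0,0,0,0],[0,0,0,0,0,0]]' 0 25;  python3 -m handwheel '[[0,0,-1,0,0,0],[0,0,-3,0,0,0],[0,0,-5,0,0,0],[0,0,-7,0,0,0],[0,0,-9,0,0,0],[0,0,-11,0,0,0],[0,0,-12.5,0,0,0],[0,0,-13,0,0,0]]'; python3 d.py .5033 -.0911 .18 -95.25
```

```text
t: 20.13
ee_pos: [0.3276, -0.2963, 0.0498]
tool_rot: [179.8, 0.2, -95.3]
contact_force: [-0.9, 0.9, 0.1]
width: 0.0922
t: 20.8
ee_pos: [0.3287, -0.2977, 0.0522]
tool_rot: [-180.0, -0.1, -95.3]
contact_force: [-0.2, 0.4, 5.4]
width: 0.0555
t: 21.47
ee_pos: [0.3289, -0.2978, 0.1836]
tool_rot: [-179.9, -0.1, -95.3]
contact_force: [0.9, -0.1, -2.8]
width: 0.0555
t 21.4667 pos [ 0.3289 -0.2978  0.1836] [-1.799e+02 -1.000e-01 -9.530e+01] w 0.0555 F [ 0.9 -0.1 -2.8]
[-22.19 -15.46   0.34] [-0.002 -0.002 -0.   ]
```

```bash
python3 -m handwheel '[[-2,-1.4,0,0,0,0],[-5,-3.5,0,0,0,0],[-8.5,-5.9,0,0,0,0],[-12,-8.4,0,0,0,0],[-15.5,-10.8,0,0,0,0],[-19,-13.2,0,0,0,0],[-21,-14.7,0,0,0,0],[-22.2,-15.4,0,0,0,0]]';python3 -m handwheel '[[0,0,0,0,0,0],[0,0,0,0,0,0],[0,0,0,0,0,0],[0,0,0,0,0,0],[0,0,0,0,0,0],[0,0,0,0,0,0],[0,0,0,0,0,0],[0,0,0,0,0,0]]';python3 d.py .5033 -.0911 .0605 -95.25
```

```text
t: 22.13
ee_pos: [0.5038, -0.0873, 0.1805]
tool_rot: [180.0, 0.1, -95.1]
contact_force: [-0.2, 0.2, -1.8]
width: 0.056
t: 22.8
ee_pos: [0.5021, -0.0908, 0.1818]
tool_rot: [-180.0, -0.0, -95.3]
contact_force: [-0.2, -0.2, -1.1]
width: 0.0557
t 22.8 pos [ 0.5021 -0.0908  0.1818] [-180.    -0.   -95.3] w 0.0557 F [-0.2 -0.2 -1.1]
[ 1.000e-02 -1.200e-01  1.213e+01] [-0.    -0.    -0.001]
```

```bash
python3 -m handwheel '[[0,-0.1,1,0,0,0],[0,-0.1,2.5,0,0,0],[0,-0.1,4,0,0,0],[0,-0.1,5.5,0,0,0],[0,-0.1,6.5,0,0,0],[0,-0.1,7.5,0,0,0],[0,-0.1,8,0,0,0],[0,-0.1,8,0,0,0]]';python3 -m handwheel '[[0,0,0.5,0,0,0],[0,0,1,0,0,0],[0,0,1.5,0,0,0],[0,0,2,0,0,0],[0,0,2.5,0,0,0],[0,0,3,0,0,0],[0,0,3.5,0,0,0],[0,0,3.8,0,0,0]]'
```

```text
t: 23.47
ee_pos: [0.5027, -0.0904, 0.1006]
tool_rot: [179.9, 0.0, -95.3]
contact_force: [-0.4, -0.1, -1.8]
width: 0.0556
t: 24.13
ee_pos: [0.503, -0.0905, 0.063]
tool_rot: [180.0, 0.0, -95.3]
contact_force: [0.5, -0.0, -0.8]
width: 0.0556
```

```bash
python3 -m handwheel '[[0,0,0.1,0,0,0],[0,0,0.2,0,0,0],[0,0,0.3,0,0,0],[0,0,0.3,0,0,0],[0,0,0.3,0,0,0],[0,0,0.3,0,0,0],[0,0,0.3,0,0,0],[0,0,0.3,0,0,0]]'; python3 -m handwheel '[[0,0,0,0,0,0],[0,0,0,0,0,0],[0,0,0,0,0,0],[0,0,0,0,0,0],[0,0,-0.5,0,0,0],[0,0,-1.5,0,0,0],[0,0,-3,0,0,0],[0,0,-5,0,0,0]]' 0.8;python3 -m handwheel '[[0,0,-2,0,0,0],[0,0,-4,0,0,0],[0,0,-6,0,0,0],[-2,0,-9,0,0,0],[-4,2,-12,0,0,0],[-6,4,-15,0,0,0],[-9,6,-18,0,0,0],[-10,7,-20,0,0,0]]' 1; python3 -m handwheel '[[0,0,0,0,0,0],[0,0,0,0,0,0],[0,0,0,0,0,0],[0,0,0,0,0,0],[0,0,0,0,0,0],[0,0,0,0,0,0],[0,0,0,0,0,0],[0,0,0,0,0,0]]'; python3 cups.py wrist; python3 - <<'E'
from h import *
im,d,P=cloud("side"); save("s4.png",im)
# flap angle: navy points above .12
h=cv2.cvtColor(im,cv2.COLOR_RGB2HSV)
m=(h[...,0]>105)&(h[...,0]<130)&(h[...,1]>90)&(P[...,2]>.13)&(P[...,0]>.55)&(P[...,0]<.8)&(abs(P[...,1])<.2)
p=P[m]; c=p.mean(0); n=np.linalg.svd(p-c,full_matrices=False)[2][2]; n*=np.sign(n[2]) if abs(n[2])>.02 else 1
print(len(p),c,n,"max z",p[:,2].max(), p[p[:,2].argmax()])
E
python3 d.py .6774 -.0051 .38 -95.3
```

```text
t: 24.8
ee_pos: [0.5033, -0.0906, 0.0608]
tool_rot: [-180.0, -0.0, -95.3]
contact_force: [-0.6, 0.3, -1.8]
width: 0.0554
t: 25.47
ee_pos: [0.5026, -0.0903, 0.1112]
tool_rot: [179.9, 0.0, -95.3]
contact_force: [-0.5, -0.3, -0.4]
width: 0.0734
t: 26.13
ee_pos: [0.4411, 0.0176, 0.3137]
tool_rot: [-179.9, 0.0, -95.2]
contact_force: [0.8, -0.8, -0.9]
width: 0.0914
t: 26.8
ee_pos: [0.4428, 0.0152, 0.3102]
tool_rot: [179.9, -0.0, -95.3]
contact_force: [-0.6, -0.1, 0.8]
width: 0.0919
wrist [378.  50.] ztop 0.084 xy 573.6 -98.4 r 27.7
wrist [188.  52.] ztop 0.084 xy 591.0 105.0 r 27.7
wrist [282.  51.] ztop 0.084 xy 581.9 4.7 r 27.8
wrist [382.  49.] ztop 0.086 xy 573.7 -98.7 r 17.5
wrist [185.  50.] ztop 0.086 xy 591.6 106.2 r 17.2
wrist [282.  50.] ztop 0.086 xy 582.4 5.1 r 17.1
wrist [194. 116.] ztop 0.084 xy 524.0 112.2 r 27.7
wrist [284. 119.] ztop 0.084 xy 512.0 10.0 r 27.8
wrist [372. 120.] ztop 0.085 xy 502.6 -89.7 r 27.8
wrist [189. 118.] ztop 0.086 xy 524.4 113.1 r 17.1
wrist [283. 120.] ztop 0.086 xy 512.6 10.2 r 17.0
wrist [ 91. 252.] ztop 0.075 xy 368.2 275.8 r 19.5
t 26.9 pos [0.4428 0.0154 0.3105] [180.   -0.  -95.3] w 0.0913 F [-0.6 -0.3  0.6]
[ -0.13 -23.55  -6.97] [ 0.001 -0.     0.   ]<stdin>:6: RuntimeWarning: Mean of empty slice.
  ret = um.true_divide(
Traceback (most recent call last):
IndexError: index 2 is out of bounds for axis 0 with size 0
```

View pics/s4.png

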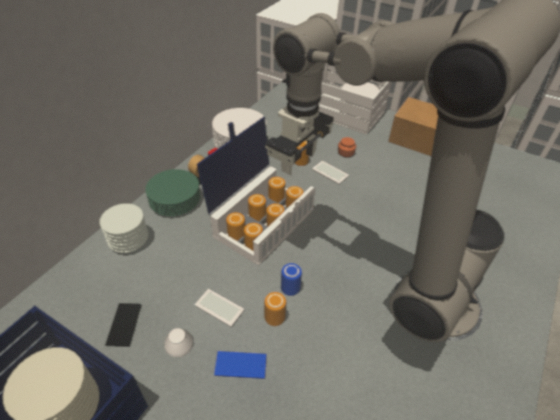

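All six pockets hold a cup: cup tops are at z ≈ 0.085 and within about 3 mm of the cell positions. Next, shut the flap by its tab.

```bash
python3 -m handwheel '[[0,0,-2,0,0,0],[0,0,-4,0,0,0],[0,-2,-5.5,0,0,0],[0,-5,-5.7,0,0,0],[0,-8,-5.7,0,0,0],[0,-11,-5.7,0,0,0],[0,-14,-5.7,0,0,0],[0,-17,-5.7,0,0,0]]' 0.5;python3 -m handwheel '[[0,-2,0,0,0,0],[0,-4,0,0,0,0],[0,-5.5,0,0,0,0],[0,-6.5,0,0,0,0],[0,-6.5,0,0,0,0],[0,-6.5,0,0,0,0],[0,-6.5,0,0,0,0],[0,-6.5,0,0,0,0]]'; python3 - <<'E'
from h import *
im,d,P=cloud("wrist"); save("w5.png",im)
E
python3 d.py .6774 -.0051 .3076 -95.3
```

```text
t: 27.57
ee_pos: [0.6133, -0.0003, 0.3675]
tool_rot: [180.0, -0.0, -95.3]
contact_force: [0.6, -0.5, 0.2]
width: 0.0467
t: 28.23
ee_pos: [0.6761, -0.006, 0.3683]
tool_rot: [-180.0, -0.0, -95.3]
contact_force: [-0.2, -0.4, -0.4]
width: 0.0457
t 28.2833 pos [ 0.6762 -0.006   0.3684] [-180.    -0.   -95.3] w 0.0459 F [ 0.1 -0.1  0.7]
[-0.1  -0.11  6.08] [-0.001 -0.     0.   ]
```

View pics/w5.png

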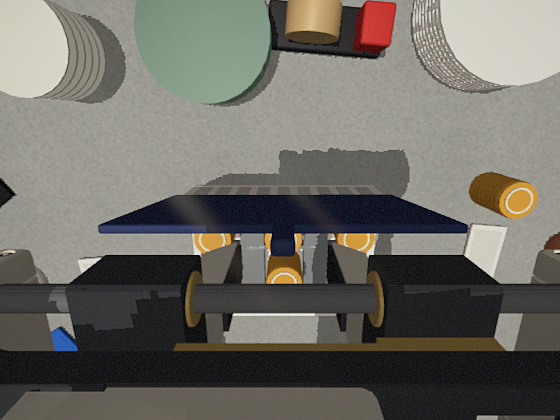

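The tab is at (285,245), centred between the fingers. Descend and pinch.

```bash
python3 -m handwheel '[[-0.1,-0.1,1,0,0,0],[-0.1,-0.1,2,0,0,0],[-0.1,-0.1,3,0,0,0],[-0.1,-0.1,4,0,0,0],[-0.1,-0.1,5,0,0,0],[-0.1,-0.1,5.7,0,0,0],[-0.1,-0.1,6,0,0,0],[-0.1,-0.1,6,0,0,0]]';python3 -m handwheel '[[0,0,0,0,0,0],[0,0,0,0,0,0],[0,0,0,0,0,0],[0,0,0,0,0,0],[0,0,0,0,0,0],[0,0,0,0,0,0],[0,0,0,0,0,0],[0,0,0,0,0,0]]' 0 20
```

```text
t: 28.95
ee_pos: [0.6774, -0.0052, 0.3074]
tool_rot: [179.9, -0.0, -95.3]
contact_force: [-0.2, -1.0, 0.4]
width: 0.0461
t: 29.62
ee_pos: [0.6779, -0.0051, 0.308]
tool_rot: [-180.0, 0.0, -95.3]
contact_force: [-0.5, 1.4, 1.7]
width: 0.0162
```

```bash
python3 -m handwheel '[[0,1.4,-0.2,0,0,0],[0,2.8,-0.3,0,0,0],[0,4.3,-0.3,0,0,0],[0,5.7,-0.2,0,0,0],[0,7.1,0,0,0,0],[0,8.5,0.2,0,0,0],[0,9.9,0.6,0,0,0],[0,11.3,1.1,0,0,0]]'
```

```text
t: 30.28
ee_pos: [0.5655, 0.0052, 0.2959]
tool_rot: [-179.9, 0.0, -95.3]
contact_force: [5.0, 0.4, -6.9]
width: 0.0157
```

```bash
python3 -m handwheel '[[0,1.3,0.6,0,0,0],[0,2.6,1.2,0,0,0],[0,3.8,2,0,0,0],[0,5,2.8,0,0,0],[0,6.1,3.7,0,0,0],[0,7.2,4.7,0,0,0],[0,8.2,5.7,0,0,0],[0,9.1,6.8,0,0,0]]'
```

```text
t: 30.95
ee_pos: [0.475, 0.0135, 0.229]
tool_rot: [-179.8, -0.0, -95.3]
contact_force: [2.8, 0.8, 0.1]
width: 0.016
```

```bash
python3 -m handwheel '[[0,0.8,1.2,0,0,0],[0,1.6,2.4,0,0,0],[0,2.3,3.7,0,0,0],[0,2.8,5,0,0,0],[0,3.3,6.4,0,0,0],[0,3.7,7.8,0,0,0],[0,4,9.2,0,0,0],[0,4,9.2,0,0,0]]'
```

```text
t: 31.62
ee_pos: [0.4342, 0.0173, 0.1352]
tool_rot: [179.9, 0.0, -95.3]
contact_force: [1.4, -0.0, -2.4]
width: 0.0157
```

```bash
python3 -m handwheel '[[0,0.1,0.7,0,0,0],[0,0.2,1.4,0,0,0],[0,0.25,2,0,0,0],[0,0.3,2.6,0,0,0],[0,0.3,3.1,0,0,0],[0,0.3,3.5,0,0,0],[0,0.3,3.8,0,0,0],[0,0.3,3.8,0,0,0]]'
```

```text
t: 32.28
ee_pos: [0.4328, 0.0174, 0.0998]
tool_rot: [-179.9, -0.0, -95.3]
contact_force: [-4.8, 1.1, 14.0]
width: 0.0157
```

```bash
python3 -m handwheel '[[0,0,0,0,0,0],[0,0,0,0,0,0],[0,0,0,0,0,0],[0,0,0,0,0,0],[0,0,-1,0,0,0],[0,0,-3,0,0,0],[0,0,-6,0,0,0],[0,0,-9,0,0,0]]' 0.5;python3 -m handwheel '[[3,1,-1,0,0,0],[6,2,-3,0,0,0],[9,3,-5,0,0,0],[12,4,-7,0,0,0],[15,5,-8,0,0,0],[18,5,-9,0,0,0],[21,5,-10,0,0,0],[24,5,-10,0,0,0]]' 1;python3 -m handwheel '[[0,0,0,0,0,0],[0,0,0,0,0,0],[0,0,0,0,0,0],[0,0,0,0,0,0],[0,0,0,0,0,0],[0,0,0,0,0,0],[0,0,0,0,0,0],[0,0,0,0,0,0]]'; cat > look.py <<'E'
from h import *
import sys
for n in sys.argv[1:]:
    im,d,P=cloud(n); save(n+"_l.png",im); h=cv2.cvtColor(im,cv2.COLOR_RGB2HSV); H,S,V=[h[...,i] for i in range(3)]
    m=((S<70)&(V>140)&(P[...,2]>.004)&(P[...,2]<.022)&(P[...,0]<.7)&(abs(P[...,1])<.5)).astype(np.uint8)
    k,l,s,c=cv2.connectedComponentsWithStats(cv2.morphologyEx(m,cv2.MORPH_OPEN,np.ones((3,3))))
    for i in range(1,k):
        if s[i,4]<300: continue
        r=cv2.minAreaRect((P[l==i][:,:2]*1000).astype(np.float32)); b=cv2.boxPoints(r)
        e=[b[1]-b[0],b[2]-b[1]]; e=max(e,key=np.linalg.norm); print(n,"plate",np.round(r[0],1),np.round(r[1],1),"long axis deg",np.degrees(np.arctan(e[1]/e[0])).round(1),"z",np.median(P[l==i][:,2]).round(4),"px",c[i].round())
    m=(H>105)&(H<130)&(S>90)&(P[...,2]>.085)&(P[...,2]<.2)&(P[...,0]>.47)&(P[...,0]<.66)&(abs(P[...,1])<.15)
    p=P[m]
    if len(p)>800:
        A=np.c_[p[:,:2],np.ones(len(p))]; co=np.linalg.lstsq(A,p[:,2],rcond=None)[0]; print(n,"flap tilt",co[:2].round(3),"z mean",p[:,2].mean().round(4),len(p))
E
python3 look.py top side wrist
```

```text
t: 32.95
ee_pos: [0.4314, 0.0175, 0.1891]
tool_rot: [179.9, -0.0, -95.3]
contact_force: [0.2, 0.3, 0.0]
width: 0.0459
t: 33.62
ee_pos: [0.3601, -0.219, 0.2906]
tool_rot: [-179.8, -0.1, -95.3]
contact_force: [1.4, -0.2, 0.9]
width: 0.091
t: 34.28
ee_pos: [0.3601, -0.2165, 0.2888]
tool_rot: [-180.0, -0.0, -95.2]
contact_force: [0.2, 0.6, 0.4]
width: 0.092
top plate [483.  326.5] [118.6  58.7] long axis deg 1.2 z 0.0078 px [180. 206.]
top flap tilt [-0.003 -0.001] z mean 0.1026 5362
side plate [ 484.  -329.1] [ 71.8 121.5] long axis deg -6.7 z 0.0099 px [331. 172.]
side plate [487.4 332.4] [123.7  62. ] long axis deg 0.3 z 0.0091 px [220. 307.]
side plate [-25.5  83.1] [104.1  37.1] long axis deg 19.9 z 0.0127 px [438. 326.]
side flap tilt [-0.    -0.001] z mean 0.1049 3412
wrist plate [ 485.7 -326.2] [ 60.2 119.7] long axis deg -9.7 z 0.0086 px [365.  61.]
wrist flap tilt [-0.001  0.   ] z mean 0.1039 15261
```

```bash
python3 d.py .4857 -.3262 .12 -99.8
```

```text
t 34.4333 pos [ 0.36   -0.2167  0.2887] [-180.    -0.   -95.3] w 0.092 F [-0.2 -0.7  0.4]
[  9.75 -13.52  16.87] [-0.    -0.     0.079]
```

```bash
python3 -m handwheel '[[1.5,-2,2,0,0,0.02],[3.5,-5,5,0,0,0.04],[5.5,-8,8,0,0,0.079],[7.5,-11,11,0,0,0.079],[9.5,-13.5,14,0,0,0.079],[9.75,-13.5,16.8,0,0,0.079],[9.75,-13.5,16.8,0,0,0.079],[9.75,-13.5,16.8,0,0,0.079]]'; python3 -m handwheel '[[0,0,0,0,0,0],[0,0,0,0,0,0],[0,0,0,0,0,0],[0,0,0,0,0,0],[0,0,0,0,0,0],[0,0,0,0,0,0],[0,0,0,0,0,0],[0,0,0,0,0,0]]'; python3 look.py top; python3 d.py .4857 -.3262 .0195 -99.8
```

```text
t: 35.1
ee_pos: [0.4843, -0.3256, 0.1178]
tool_rot: [179.7, 0.2, -99.8]
contact_force: [0.2, 0.5, 0.9]
width: 0.0918
t: 35.77
ee_pos: [0.4854, -0.3264, 0.1209]
tool_rot: [-180.0, -0.0, -99.8]
contact_force: [0.1, -0.7, 0.4]
width: 0.092
top flap tilt [ 0.    -0.001] z mean 0.1025 4556
t 35.8167 pos [ 0.4854 -0.3264  0.1208] [-180.    -0.   -99.8] w 0.0919 F [-0.3 -1.2  0.4]
[-0.03 -0.02 10.13] [-0. -0. -0.]
```

```bash
python3 -m handwheel '[[0,0,1.5,0,0,0],[0,0,3,0,0,0],[0,0,4.5,0,0,0],[0,0,6,0,0,0],[0,0,7.5,0,0,0],[0,0,8.7,0,0,0],[0,0,9.4,0,0,0],[0,0,9.7,0,0,0]]';python3 -m handwheel '[[0,0,0.1,0,0,0],[0,0,0.2,0,0,0],[0,0,0.3,0,0,0],[0,0,0.4,0,0,0],[0,0,0.4,0,0,0],[0,0,0.4,0,0,0],[0,0,0.4,0,0,0],[0,0,0.4,0,0,0]]'; python3 -m handwheel '[[0,0,0,0,0,0],[0,0,0,0,0,0],[0,0,0,0,0,0],[0,0,0,0,0,0],[0,0,0,0,0,0],[0,0,0,0,0,0],[0,0,0,0,0,0],[0,0,0,0,0,0]]' 0 35;python3 -m handwheel '[[0,0,-0.5,0,0,0],[0,0,-1.5,0,0,0],[0,0,-3,0,0,0],[0,0,-5,0,0,0],[0,0,-8,0,0,0],[0,0,-11,0,0,0],[0,0,-14,0,0,0],[0,0,-16,0,0,0]]'
```

```text
t: 36.48
ee_pos: [0.485, -0.326, 0.0225]
tool_rot: [179.9, 0.1, -99.8]
contact_force: [0.1, -0.7, -0.4]
width: 0.0918
t: 37.15
ee_pos: [0.4855, -0.3265, 0.0199]
tool_rot: [-180.0, -0.0, -99.8]
contact_force: [0.6, -1.3, 0.4]
width: 0.0914
t: 37.82
ee_pos: [0.4854, -0.3264, 0.0197]
tool_rot: [180.0, -0.0, -99.8]
contact_force: [-0.2, 0.1, 0.1]
width: 0.0595
t: 38.48
ee_pos: [0.486, -0.3268, 0.1838]
tool_rot: [-179.8, -0.1, -99.8]
contact_force: [0.8, 0.4, -1.5]
width: 0.059
```

```bash
python3 d.py .5463 -.0609 .185 -95.25; python3 - <<'E'
from h import *
im,d,P=cloud("side"); save("s6.png",im)
E
```

```text
t 38.4833 pos [ 0.486  -0.3268  0.1838] [-1.798e+02 -1.000e-01 -9.980e+01] w 0.059 F [ 0.8  0.4 -1.5]
[-27.23  -1.41  -0.17] [-0.004 -0.002 -0.079]
```

View pics/s6.png

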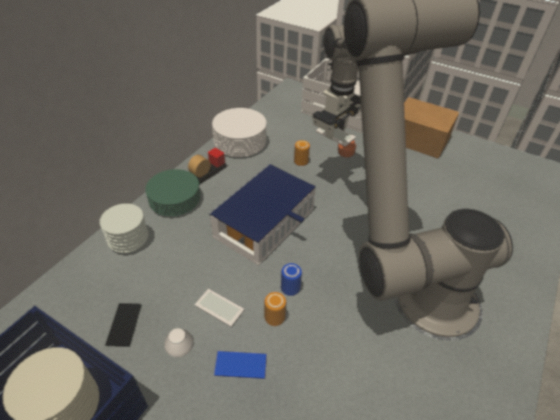

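The side view shows the flap shut, the right plate gone from the table and the left plate still at (219,307). Carry the right plate over.

```bash
python3 -m handwheel '[[-2,-0.1,0,0,0,-0.01],[-5,-0.3,0,0,0,-0.03],[-9,-0.5,0,0,0,-0.05],[-13,-0.7,0,0,0,-0.079],[-17,-0.9,0,0,0,-0.079],[-21,-1.1,0,0,0,-0.079],[-25,-1.3,0,0,0,-0.079],[-27.2,-1.4,0,0,0,-0.079]]';python3 -m handwheel '[[0,0,0,0,0,0],[0,0,0,0,0,0],[0,0,0,0,0,0],[0,0,0,0,0,0],[0,0,0,0,0,0],[0,0,0,0,0,0],[0,0,0,0,0,0],[0,0,0,0,0,0]]';python3 d.py .5463 -.0609 .1255 -95.25
```

```text
t: 39.2
ee_pos: [0.5456, -0.0568, 0.18]
tool_rot: [-180.0, 0.1, -95.2]
contact_force: [-0.1, 0.6, -1.6]
width: 0.0593
t: 39.87
ee_pos: [0.5455, -0.0613, 0.1797]
tool_rot: [180.0, -0.0, -95.3]
contact_force: [-0.3, -0.4, -1.8]
width: 0.0591
t 39.8667 pos [ 0.5455 -0.0613  0.1797] [180.   -0.  -95.3] w 0.0591 F [-0.3 -0.4 -1.8]
[-0.05 -0.08  5.42] [ 0.    -0.    -0.001]
```

```bash
python3 -m handwheel '[[0,0,1,0,0,0],[0,0,2,0,0,0],[0,0,3,0,0,0],[0,0,4,0,0,0],[0,0,4.7,0,0,0],[0,0,5.1,0,0,0],[0,0,5.3,0,0,0],[0,0,5.3,0,0,0]]';python3 -m handwheel '[[0,0,0.1,0,0,0],[0,0,0.2,0,0,0],[0,0,0.2,0,0,0],[0,0,0.2,0,0,0],[0,0,0.2,0,0,0],[0,0,0.2,0,0,0],[0,0,0.2,0,0,0],[0,0,0.2,0,0,0]]'
```

```text
t: 40.53
ee_pos: [0.5454, -0.0607, 0.1262]
tool_rot: [180.0, 0.0, -95.3]
contact_force: [0.3, 0.3, -0.8]
width: 0.0596
t: 41.2
ee_pos: [0.5456, -0.0608, 0.1248]
tool_rot: [-180.0, -0.0, -95.3]
contact_force: [0.1, -0.6, -1.3]
width: 0.0592
```

```bash
python3 -m handwheel '[[0,0,0,0,0,0],[0,0,0,0,0,0],[0,0,0,0,0,0],[0,0,0,0,0,0],[0,0,-0.5,0,0,0],[0,0,-1.5,0,0,0],[0,0,-3,0,0,0],[0,0,-5,0,0,0]]' 0.9;python3 -m handwheel '[[0,1,-2,0,0,0],[-2,3,-5,0,0,0],[-5,6,-8,0,0,0],[-8,9,-10,0,0,0],[-11,12,-11,0,0,0],[-14,14,-11,0,0,0],[-17,16,-11,0,0,0],[-20,16,-11,0,0,0]]' 1;python3 -m handwheel '[[-2,0.5,0,0,0,0],[-4,1,0,0,0,0],[-6,1,0,0,0,0],[-8,1,0,0,0,0],[-8,1,0,0,0,0],[-8,1,0,0,0,0],[-8,1,0,0,0,0],[-8,1,0,0,0,0]]'; python3 look.py side wrist; python3 d.py .4874 .332 .12 -90
```

```text
t: 41.87
ee_pos: [0.545, -0.0606, 0.1751]
tool_rot: [179.9, 0.0, -95.3]
contact_force: [0.9, -0.4, 0.1]
width: 0.0827
t: 42.53
ee_pos: [0.4014, 0.1545, 0.2868]
tool_rot: [-179.9, 0.0, -95.3]
contact_force: [1.1, 0.4, 0.8]
width: 0.092
t: 43.2
ee_pos: [0.4021, 0.233, 0.285]
tool_rot: [-180.0, -0.0, -95.3]
contact_force: [0.4, 0.3, 0.8]
width: 0.092
side plate [486.  333.3] [ 61.  120.6] long axis deg -0.3 z 0.0093 px [219. 307.]
wrist plate [487.2 333.2] [119.8  60. ] long axis deg 0.1 z 0.0087 px [198. 112.]
wrist plate [526.4 449.2] [56.6 18.6] long axis deg 37.7 z 0.0171 px [99. 91.]
wrist flap tilt [-0.  0.] z mean 0.104 20442
t 43.3 pos [0.4022 0.233  0.2849] [-180.    -0.   -95.4] w 0.0917 F [-0.6 -0.3 -0.4]
[-10.66  -7.56  16.49] [-0.    -0.    -0.093]
```

View pics/wrist_l.png

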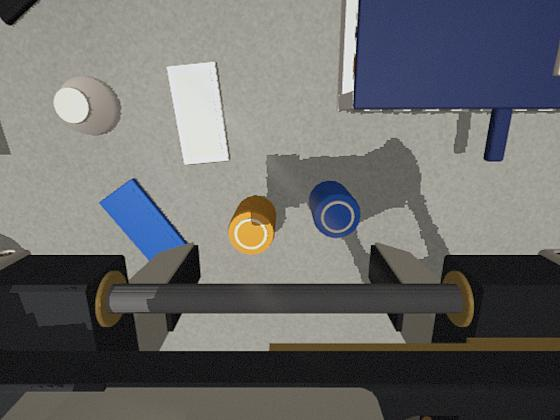

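The white left plate is at (198,112), with the bowl (72,105), blue slab (140,215), leftover cup (251,230) and blue cup (337,212) clear of it.

```bash
python3 -m handwheel '[[-2,-1.4,1,0,0,-0.02],[-5,-3.5,4,0,0,-0.06],[-8,-5.7,7,0,0,-0.093],[-10.7,-7.6,10,0,0,-0.093],[-10.8,-7.6,13,0,0,-0.093],[-10.8,-7.6,16,0,0,-0.093],[-10.8,-7.6,16.4,0,0,-0.093],[-10.8,-7.6,16.4,0,0,-0.093]]'; python3 -m handwheel '[[0,0,0,0,0,0],[0,0,0,0,0,0],[0,0,0,0,0,0],[0,0,0,0,0,0],[0,0,0,0,0,0],[0,0,0,0,0,0],[0,0,0,0,0,0],[0,0,0,0,0,0]]';  python3 d.py .4872 .3332 .0197 -90
```

```text
t: 43.97
ee_pos: [0.4868, 0.3332, 0.119]
tool_rot: [179.7, -0.1, -90.0]
contact_force: [0.2, -1.0, -0.9]
width: 0.0918
t: 44.63
ee_pos: [0.4877, 0.3342, 0.1208]
tool_rot: [-180.0, -0.0, -89.9]
contact_force: [0.6, 0.3, 0.1]
width: 0.0922
t 44.6333 pos [0.4877 0.3342 0.1208] [-180.    -0.   -89.9] w 0.0922 F [0.6 0.3 0.1]
[ 0.1   0.05 10.11] [-0.    -0.     0.001]
```

```bash
python3 -m handwheel '[[0,0,1.5,0,0,0],[0.1,0,3,0,0,0],[0.1,0,4.5,0,0,0],[0.1,0,6,0,0,0],[0.1,0,7.5,0,0,0],[0.1,0,8.7,0,0,0],[0.1,0,9.4,0,0,0],[0.1,0,9.7,0,0,0]]';python3 -m handwheel '[[0,0,0.1,0,0,0],[0,0,0.2,0,0,0],[0,0,0.3,0,0,0],[0,0,0.4,0,0,0],[0,0,0.4,0,0,0],[0,0,0.4,0,0,0],[0,0,0.4,0,0,0],[0,0,0.4,0,0,0]]'; python3 -m handwheel '[[0,0,0,0,0,0],[0,0,0,0,0,0],[0,0,0,0,0,0],[0,0,0,0,0,0],[0,0,0,0,0,0],[0,0,0,0,0,0],[0,0,0,0,0,0],[0,0,0,0,0,0]]' 0 35;python3 -m handwheel '[[0,0,-0.5,0,0,0],[0,0,-1.5,0,0,0],[0,0,-3,0,0,0],[0,0,-5,0,0,0],[0,0,-8,0,0,0],[0,0,-11,0,0,0],[0,0,-14,0,0,0],[0,0,-16,0,0,0]]'; python3 d.py .5588 .0745 .185 -95.25
```

```text
t: 45.3
ee_pos: [0.4872, 0.333, 0.0225]
tool_rot: [179.9, -0.1, -90.0]
contact_force: [0.7, -0.2, -0.5]
width: 0.0918
t: 45.97
ee_pos: [0.4878, 0.3333, 0.0199]
tool_rot: [-180.0, 0.0, -90.0]
contact_force: [-0.1, 0.0, -1.1]
width: 0.0918
t: 46.63
ee_pos: [0.4877, 0.3332, 0.0197]
tool_rot: [-180.0, -0.0, -90.0]
contact_force: [0.3, 0.3, -0.3]
width: 0.0594
t: 47.3
ee_pos: [0.4884, 0.3336, 0.1838]
tool_rot: [-179.8, 0.1, -90.0]
contact_force: [1.8, -0.5, -1.1]
width: 0.0596
t 47.3 pos [0.4884 0.3336 0.1838] [-1.798e+02  1.000e-01 -9.000e+01] w 0.0596 F [ 1.8 -0.5 -1.1]
[25.92 -7.02 -0.14] [-0.004  0.002  0.092]
```

```bash
python3 -m handwheel '[[2,-0.5,0,0,0,0.01],[5,-1.3,0,0,0,0.03],[9,-2.4,0,0,0,0.06],[13,-3.5,0,0,0,0.092],[17,-4.6,0,0,0,0.092],[21,-5.7,0,0,0,0.092],[24.5,-6.6,0,0,0,0.092],[25.9,-7,0,0,0,0.092]]';python3 -m handwheel '[[0,0,0,0,0,0],[0,0,0,0,0,0],[0,0,0,0,0,0],[0,0,0,0,0,0],[0,0,0,0,0,0],[0,0,0,0,0,0],[0,0,0,0,0,0],[0,0,0,0,0,0]]';python3 d.py .5588 .0745 .1255 -95.25
```

```text
t: 47.97
ee_pos: [0.5588, 0.0698, 0.1807]
tool_rot: [-179.9, -0.1, -95.4]
contact_force: [-0.2, 0.4, -1.6]
width: 0.0593
t: 48.63
ee_pos: [0.5578, 0.0748, 0.1797]
tool_rot: [180.0, -0.0, -95.2]
contact_force: [-0.3, 0.4, -1.0]
width: 0.0596
t 48.6333 pos [0.5578 0.0748 0.1797] [180.   -0.  -95.2] w 0.0596 F [-0.3  0.4 -1. ]
[ 0.02 -0.1   5.42] [ 0.    -0.     0.001]
```

```bash
python3 -m handwheel '[[0,0,1,0,0,0],[0,0,2,0,0,0],[0,0,3,0,0,0],[0,0,4,0,0,0],[0,0,4.7,0,0,0],[0,0,5.1,0,0,0],[0,0,5.3,0,0,0],[0,0,5.3,0,0,0]]';python3 -m handwheel '[[0,0,0.1,0,0,0],[0,0,0.2,0,0,0],[0,0,0.2,0,0,0],[0,0,0.2,0,0,0],[0,0,0.2,0,0,0],[0,0,0.2,0,0,0],[0,0,0.2,0,0,0],[0,0,0.2,0,0,0]]';python3 -m handwheel '[[0,0,0,0,0,0],[0,0,0,0,0,0],[0,0,0,0,0,0],[0,0,0,0,0,0],[0,0,-0.5,0,0,0],[0,0,-1.5,0,0,0],[0,0,-3,0,0,0],[0,0,-5,0,0,0]]' 0.9;python3 -m handwheel '[[0,1,-2,0,0,0],[1,3,-5,0,0,0],[3,6,-8,0,0,0],[5,9,-10,0,0,0],[5,12,-13,0,0,0],[5,14,-16,0,0,0],[5,15,-17,0,0,0],[5,15,-17,0,0,0]]' 1;python3 -m handwheel '[[0,0,0,0,0,0],[0,0,0,0,0,0],[0,0,0,0,0,0],[0,0,0,0,0,0],[0,0,0,0,0,0],[0,0,0,0,0,0],[0,0,0,0,0,0],[0,0,0,0,0,0]]'
python3 - <<'E'
from h import *
im,d,P=cloud("wrist"); save("w9.png",im); i2,_,_=cloud("side"); save("s9.png",i2)
cv2.imwrite("pics/c9.png",cv2.resize(np.hstack([im,i2])[...,::-1],(800,300)))
h=cv2.cvtColor(im,cv2.COLOR_RGB2HSV)
m=((h[...,1]<70)&(h[...,2]>130)&(P[...,2]>.1075)&(P[...,2]<.13)).astype(np.uint8)
k,l,s,c=cv2.connectedComponentsWithStats(cv2.morphologyEx(m,cv2.MORPH_OPEN,np.ones((3,3))))
a=np.radians(-5.25);ex=np.array([np.cos(a),np.sin(a)]);ey=np.array([-ex[1],ex[0]]);o=np.array([.5475,.0073])+.005*ex
for i in range(1,k):
    if s[i,4]<300: continue
    p=P[l==i]; r=cv2.minAreaRect((p[:,:2]*1000).astype(np.float32)); q=np.array(r[0])/1000-o
    A=np.c_[p[:,:2],np.ones(len(p))];co=np.linalg.lstsq(A,p[:,2],rcond=None)[0]
    print(np.round(r[0]),np.round(r[1]),"in flap_top",(q@ex).round(4),(q@ey).round(4),"z top",p[:,2].mean().round(4),"tilt",co[:2].round(3))
E
python3 look.py wrist top; python3 cups.py side
```

```text
t: 49.3
ee_pos: [0.5578, 0.0743, 0.1262]
tool_rot: [180.0, -0.0, -95.2]
contact_force: [0.5, 0.5, -1.1]
width: 0.0596
t: 49.97
ee_pos: [0.558, 0.0743, 0.1248]
tool_rot: [-180.0, -0.0, -95.2]
contact_force: [-0.5, 0.4, -2.2]
width: 0.0595
t: 50.63
ee_pos: [0.5574, 0.0743, 0.1751]
tool_rot: [179.9, -0.0, -95.2]
contact_force: [0.3, -0.2, 0.2]
width: 0.0827
t: 51.3
ee_pos: [0.4035, 0.0383, 0.3487]
tool_rot: [-179.5, -0.0, -95.2]
contact_force: [1.6, -0.7, -0.0]
width: 0.0916
t: 51.97
ee_pos: [0.404, 0.0382, 0.3444]
tool_rot: [180.0, -0.0, -95.2]
contact_force: [-0.4, 0.5, -0.2]
width: 0.0921
[547.  76.] [60. 98.] in flap_top -0.0115 0.0683 z top 0.1131 tilt [ 0.001 -0.   ]
[535. -59.] [60. 97.] in flap_top -0.0109 -0.0675 z top 0.1131 tilt [ 0.001 -0.005]
wrist flap tilt [-0.  0.] z mean 0.104 16644
top flap tilt [-0.002 -0.001] z mean 0.1027 1334
side [275. 302.] ztop 0.078 xy 348.2 277.8 r 28.2
```

View pics/c9.png

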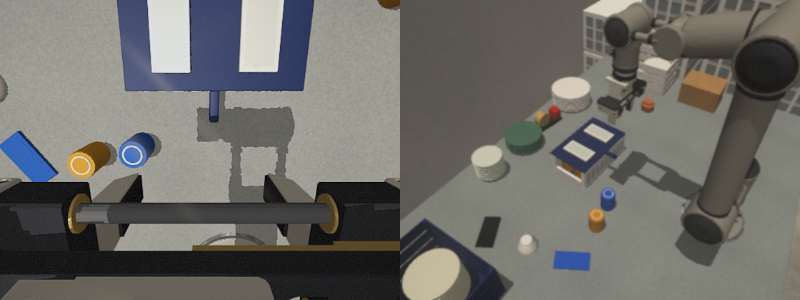

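Both plates lie flat on the shut flap, at flap y ≈ ±68 mm and x ≈ 0; their far ends are cut off by the picture edge. The leftover cups, bowl and jar stand untouched. Hand in.

```bash
python3 -c "
from workcell import manip
print(manip.job_done())"
```

```text
the job is handed in; nothing more can be done
None
```

The job is done and handed in at about 52 s of the 210 s allowed; no verdict was reported.

- **Flap opened:** I lifted it by its tab to about 1.75 rad. The first pinch was several millimetres off to one side and pushed sideways on the tool with about 40 N. I corrected that before lifting.
- **Cups:** pockets 0 and 5 were empty. I put the near-right spare in pocket 0 and the far-left spare in pocket 5. Before shutting, the wrist camera showed all six cups seated, about 3 mm or less from where they belong. They were not measured again under the shut flap.
- **Flap shut:** the three cameras gave a remaining tilt of 0.003 rad or less, before and after the plates went on.
- **Plates:** both lie flat on the flap at about y ±68 mm, with tops at 113 mm and tilt of 0.005 rad or less. Their far ends were outside the last wrist picture, so their x position near 0 comes from the tool position at release.
- **Left in place:** the left leftover cup measured upright at the end. The right one was only partly visible in the last picture; it measured upright earlier. I did not go near the bowl or jar, and they looked unmoved.
- **Disagreement:** the top camera read about 4–5 mm off from the wrist and side cameras, so I used the wrist camera, which matched the arm's own readings.

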